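Sort the used treatment things into their trays

TASK

Clear up after the treatment: lay the two handpieces side by side on the two-rail rest, one in each lane between the guide pins and lying across both rails; stand the tall vial upright in the larger bay of the divided tray and the short vial upright in its smaller bay; and stand the cream pot flat inside the undivided square tray. Let go of everything.

Things in the scene. Friction and masses are not known exactly. Their poses are not given: they have to be found in the camera images.
- handpiece_blue_mid (a point): centre (half-way up) of the thick part of a slim white pencil-shaped handpiece with a blue band, 148 x 21 x 21 mm; x points along it to the thin tip (83 mm ahead; the blunt end is 65 mm behind), z up; 20 mm wide, grasp across y. It acts as a bar 130 mm long, 20 wide, 19 high centred on this point, which rests 10 mm above the table or the rails
- handpiece_steel_mid (a point): the same point of the other handpiece, of the same shape and size but with a black band; either handpiece may take either lane of the rest
- vial_1_mid (a point): centre (half-way up, 21 mm) of the short brown round vial with a blue cap: 25 mm diameter, 42 mm high, stands upright; the full diameter reaches up to 34 mm, above that the narrower cap of 21 mm. Grasp its upper half so that the fingers stay above the tray's walls when it is set down
- vial_3_mid (a point): centre (half-way up, 27 mm) of the tall white round vial with a yellow cap: 29 mm diameter, 54 mm high, stands upright; the full diameter reaches up to 44 mm, then a cap of 24 mm. Grasp its upper half
- cream_pot_2_mid (a point): centre (half-way up, 17 mm) of the round cream pot with a screw lid: 62 mm diameter, 34 mm high, stands upright; grasp across the lid (the upper 15 mm). Nothing else on the table looks like it
- handpiece_rest: fixed metal rest for two handpieces; origin at the centre of its underside, z up. Base 90 (x) x 150 (y) x 5 mm; two rails along y at x = -32 and +32 mm, 10 mm thick, tops 30 mm above the table. On each rail 4 guide pins (6 mm thick, tops at 44 mm) at y = +-15.5 and +-59.5 mm leave two lanes along x, 38 mm clear, centred on y = -37.5 and +37.5 mm. A handpiece lies along x, tip either way
- vial_tray: fixed divided steel tray, 64 (x) x 126 (y) mm, walls 3 mm thick and 10 mm high, floor 3 mm above the table; origin at the centre of its underside, z up. A flat bar 20 mm wide, as high as the walls, parts it in a larger bay (58 x 58 mm inside, centre at y = +31 mm) and a smaller bay (58 x 42 mm inside, centre at y = -39 mm)
- pot_tray: fixed undivided square steel tray, 110 x 110 mm, walls 3 mm thick and 8 mm high, inside 104 x 104 mm, floor 3 mm above the table; origin at the centre of its underside, z up

How it is judged:
At the end, for the whole second after the job is handed in: One handpiece in each lane on both rails (12.5 mm across, 32 mm along, 0.33 rad, height 4 mm); tall vial on the floor of the larger bay, short vial of the smaller, pot of the square tray (inside the walls, height 3 mm, tilt 0.08 rad); all released and at rest (x of handpiece_blue_mid in the frame of handpiece_rest between -0.032 and 0.032 m and z of handpiece_blue_mid in the frame of handpiece_rest between 0.0355 and 0.0435 m and angle between the x axis of each of handpiece_blue_mid, handpiece_steel_mid and the x axis of handpiece_rest, either way round below 0.33 rad and linear speed of each of handpiece_blue, handpiece_steel, vial_3, vial_1, cream_pot_2 below 0.02 m/s and angular speed of each of handpiece_blue, handpiece_steel, vial_3, vial_1, cream_pot_2 below 0.2 rad/s and contact force between each of handpiece_blue, handpiece_steel, vial_3, vial_1, cream_pot_2 and the fingers below 0.05 N and x of handpiece_steel_mid in the frame of handpiece_rest between -0.032 and 0.032 m and z of handpiece_steel_mid in the frame of handpiece_rest between 0.0355 and 0.0435 m and ((y of handpiece_blue_mid in the frame of handpiece_rest between 0.025 and 0.05 m and y of handpiece_steel_mid in the frame of handpiece_rest between -0.05 and -0.025 m) or (y of handpiece_blue_mid in the frame of handpiece_rest between -0.05 and -0.025 m and y of handpiece_steel_mid in the frame of handpiece_rest between 0.025 and 0.05 m)) and x of vial_3_mid in the frame of vial_tray between -0.0165 and 0.0165 m and y of vial_3_mid in the frame of vial_tray between 0.0145 and 0.0475 m and z of vial_3_mid in the frame of vial_tray between 0.027 and 0.033 m and angle between each of vial_3_mid, vial_1_mid, cream_pot_2_mid's own z axis and vertical below 0.08 rad and x of vial_1_mid in the frame of vial_tray between -0.0185 and 0.0185 m and y of vial_1_mid in the frame of vial_tray between -0.0495 and -0.0285 m and z of vial_1_mid in the frame of vial_tray between 0.021 and 0.027 m and x of cream_pot_2_mid in the frame of pot_tray between -0.0235 and 0.0235 m and y of cream_pot_2_mid in the frame of pot_tray between -0.0235 and 0.0235 m and z of cream_pot_2_mid in the frame of pot_tray between 0.017 and 0.023 m); the robot touches nothing.
It also fails if it takes over 120 s, if anything falls off the work surface, if the arm or the gripper's body presses on something with over 40 N, if the wrist force passes 120 N, or if a joint passes its speed limit or range.

ROBOT

A 6-joint arm with a two-finger parallel gripper is mounted at the origin on a cart in front of the work surface, level with it; the furniture and walls round the work are solid. World frame = base frame: x ahead of the robot, y to its left, z up, the work surface at z = 0. Lengths are in m, angles in rad, forces in N, time in s.
With the tool pointing down it reaches from about 0.4 to 0.825 m from the base axis. Payload 7 kg.
Tool frame: the origin (TCP) lies midway between the tips of the shut fingers; the grasp point (between the pads) lies 19 mm behind it (r.hold_point_z is the distance from the TCP to the grasp point, in m); z points along the fingers, y is the direction in which the jaws open and shut (so a half turn about z gives the same grasp; the last joint's range is limited). The gripper opens to 85 mm and grips with 20 to 120 N. Pads are 22 mm wide; open, the fingers measure 114 mm over their backs; the gripper's body (76 mm by 85 mm) begins 54 mm behind the grasp point. The pads swing forward as they close: fully open they stand 13 mm farther back than shut.
Start: joints at [-0.884, 0.359, 0.012, 0, -1.224, -0.288], TCP at [0.262, -0.622, 0.231] pointing down, gripper open.
Joint ranges: [-3.07, 3.07], [-1.43, 2.12], [-1.02, 1.25], [-3.03, 1.67], [-3.05, -0], [-3.03, 3.03]. Speed limits (rad/s): [2.39, 2.39, 3.01, 3.14, 3.14, 3.14].

INTERFACE

Orientations are given as a rotation vector (axis times angle).
In Python, from station import sensors, vision, order, r gives the robot as it stands.
- The arm moves only by the tool send_rows, never from a script. Its argument "deltas" is a list of rows, each an object of numbers: "grip": the gripper command: -1 is shut, 1 is fully open, values between are in proportion; "dx", "dy", "dz": the shift along the tool's x, y, z in m; "rx", "ry", "rz": the turn, a rotation vector about the tool's x, y, z in rad. A call has 1 to 8 rows; each row shifts and turns the commanded pose from where the row before left it, along the tool's axes as they then stand; what a row does not reach is not made up. A row lasts 1/8 s, in which the tool goes at most 62.5 mm and 10.7 degrees, less where a joint would pass 70% of its speed; a pose out of reach is approached as far as the arm can. A call is refused whole if a number of a shift passes 0.0625 or a number of a turn 0.188, either way. A call with a gripper value outside its range is refused whole. The fingers move at their own pace and stop on an object; "squeeze" is the grip in N (left out, the last holds). Time passes only in rows, so rows that do not move let the fingers close. It gives the time, the measured TCP pose, the force and the opening at its end, in the units of the state.
- sensors.get_state(): the state, without advancing time (a new reading comes with each control period).
- vision.snapshot(name): name is "side" or "top"; returns a dict with "pixels" (480x640x3 uint8, blue, green, red), "fx", "fy", "cx", "cy" (pixels), "position" and "orientation" of the camera in the world. Camera axes: x right, y down, z forward; pixel columns grow to the right and rows downward; lengths in m; the calibration is good to about 2 mm. A picture is of the moment at which its call begins. There is no depth.
- order.sign_off(): hands the job in, once; it reports no verdict.
The state is a dict: "time": time; "q": joint angles; "joint_vel": joint speeds; "joint_efforts": joint torques, N m; "tcp_pos": TCP position; "ee_rot": TCP orientation; "ft_force": force on the tool from outside, world axes, zero at the start; "torque": the same for the moment, N m; "width": finger opening in m.
Only numpy, scipy, OpenCV 4.12 (cv2) and the standard library are available. Lean on these libraries where they do the work, as an engineer would, in place of code of your own. Each camera call takes 0.05 s, during which the arm holds its last target.

## Working session

There is one attempt and no reset: what is moved stays moved. The work goes in short steps, Python scripts to look and compute and a tool call to move; the robot and the scene stay as the last step left them, time stands still between calls to the robot, and variables do not carry over. Pictures are saved under pics/ and viewed, and the job is handed in when it is done.

Besides the shell and the picture viewer there is one more tool, called after "Emit:" as name(argument=value, ...), one argument or row to a line, values as JSON. send_rows: Moves the arm, as the interface text tells. Its arguments: {"type":"object","properties":{"deltas":{"type":"array","items":{"type":"object","properties":{"grip":{"type":"number"},"dx":{"type":"number"},"dy":{"type":"number"},"dz":{"type":"number"},"rx":{"type":"number"},"ry":{"type":"number"},"rz":{"type":"number"}}}},"squeeze":{"type":"number"}},"required":["deltas"]}

```bash
ls; mkdir -p pics; python3 - <<'E'
from station import sensors, vision, order, r
import cv2,numpy as np
print(sensors.get_state())
for n in("side","top"):
    s=vision.snapshot(n); cv2.imwrite(f"pics/{n}0.png",s["pixels"])
    print(n,{k:v for k,v in s.items() if k!="pixels"})
print(r.hold_point_z)
E
```

```text
pics
{'time': 0.0, 'q': array([-8.83908260e-01,  3.59403389e-01,  1.10834863e-02, -3.54053640e-04,
       -1.22411386e+00, -2.88093758e-01]), 'joint_vel': array([-1.39054427e-03, -1.83489786e-04, -6.37233112e-05, -7.70130209e-04,
        7.14606856e-04,  1.52559133e-05]), 'joint_efforts': array([-2.68978247e-04, -5.83324206e+01,  2.93424153e+01,  6.93661183e+00,
       -5.89845877e-03,  1.50127607e-05]), 'tcp_pos': array([ 0.26189748, -0.62160498,  0.23036303]), 'ee_rot': array([ 6.22002371e-01, -3.07891866e+00, -2.51701637e-03]), 'ft_force': array([0.49700467, 0.35743542, 0.92314082]), 'torque': array([0.00895489, 0.0070137 , 0.03119785]), 'width': 0.0854805239486411}
side {'fx': 513.9044223844932, 'fy': 513.9044223844932, 'cx': 320.49062221172966, 'cy': 230.09597659384403, 'position': array([ 0.53504882, -0.92122667,  0.54579709]), 'orientation': array([-2.07234625, -0.02989985,  0.01513619])}
top {'fx': 556.777936129457, 'fy': 556.777936129457, 'cx': 319.2438465253566, 'cy': 245.86825214442834, 'position': array([ 0.34267282, -0.00442306,  1.30257827]), 'orientation': array([-2.16387842,  2.1485241 , -0.1274795 ])}
0.0187
```

View pics/side0.png

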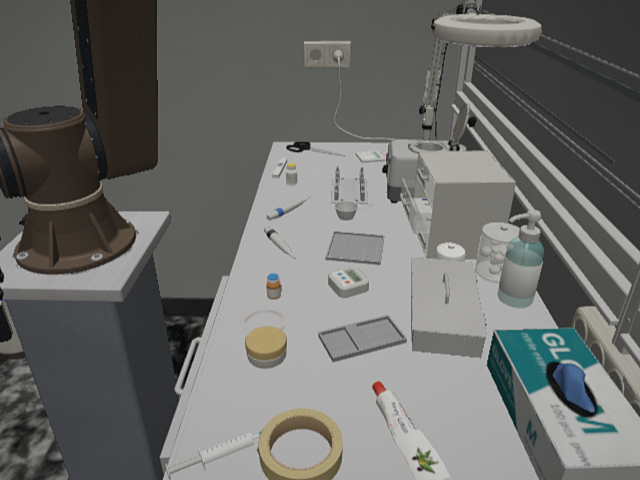

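View pics/top0.png

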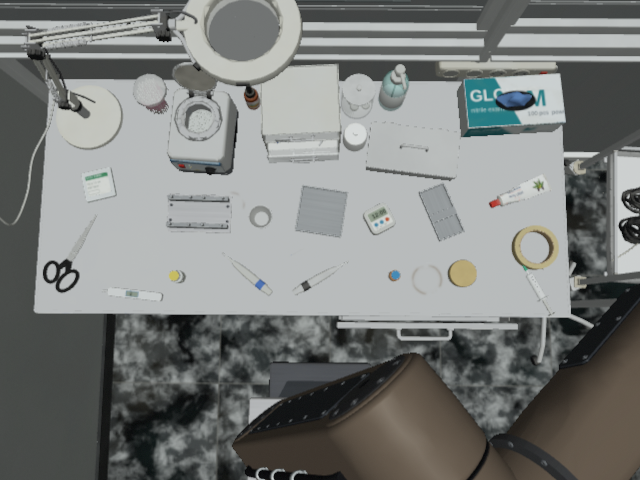

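```bash
cat > h.py <<'E'
import numpy as np, cv2
from scipy.spatial.transform import Rotation as R
def ray(s,u,v):
    M=R.from_rotvec(s["orientation"]).as_matrix()
    return M@np.array([(u-s["cx"])/s["fx"],(v-s["cy"])/s["fy"],1.0])
def atz(s,u,v,z):
    d=ray(s,u,v);p=np.array(s["position"]);return p+d*(z-p[2])/d[2]
def tri(s1,a,s2,b):
    d1=ray(s1,*a);d2=ray(s2,*b);p1=np.array(s1["position"]);p2=np.array(s2["position"])
    A=np.stack([d1,-d2],1);t=np.linalg.lstsq(A,p2-p1,rcond=None)[0]
    q1=p1+t[0]*d1;q2=p2+t[1]*d2
    return (q1+q2)/2,np.linalg.norm(q1-q2)
def proj(s,P):
    M=R.from_rotvec(s["orientation"]).as_matrix();c=M.T@(np.array(P)-s["position"])
    return np.array([s["cx"]+s["fx"]*c[0]/c[2],s["cy"]+s["fy"]*c[1]/c[2]])
def crop(s,u0,v0,w,h,k,name):
    im=cv2.resize(s["pixels"][v0:v0+h,u0:u0+w],None,fx=k,fy=k,interpolation=cv2.INTER_CUBIC)
    for u in range(u0-u0%10+10,u0+w,10):
        x=int((u-u0+.5)*k); cv2.line(im,(x,0),(x,5),(0,0,255),1)
        if u%20==0: cv2.putText(im,str(u),(x-8,15),0,.35,(0,0,255),1)
    for v in range(v0-v0%10+10,v0+h,10):
        y=int((v-v0+.5)*k); cv2.line(im,(0,y),(5,y),(0,0,255),1)
        if v%20==0: cv2.putText(im,str(v),(6,y+4),0,.35,(0,0,255),1)
    cv2.imwrite("pics/"+name,im)
def rect(s,x0,x1,y0,y1,z,ppm,name):
    # world-rectified: up=+x,left=+y ; grid ticks 50mm
    W=int((y1-y0)*ppm);H=int((x1-x0)*ppm)
    src=[];dst=[]
    for x in(x0,x1):
        for y in(y0,y1):
            src.append(proj(s,(x,y,z)));dst.append(((y1-y)*ppm,(x1-x)*ppm))
    Hm=cv2.getPerspectiveTransform(np.float32(src),np.float32(dst))
    im=cv2.warpPerspective(s["pixels"],Hm,(W,H),flags=cv2.INTER_CUBIC)
    for i in range(int(np.ceil(x0*50)),int(x1*50)+1):
        y=int((x1-i*.02)*ppm);cv2.line(im,(0,y),(5,y),(0,0,255),1);cv2.putText(im,"%d"%(i*20),(7,y+4),0,.35,(0,0,255),1)
    for i in range(int(np.ceil(y0*50)),int(y1*50)+1):
        x=int((y1-i*.02)*ppm);cv2.line(im,(x,0),(x,5),(0,0,255),1);cv2.putText(im,"%d"%(i*20),(x-8,16),0,.35,(0,0,255),1)
    cv2.imwrite("pics/"+name,im)
E
python3 - <<'E'
from station import vision
from h import *
import pickle
t=vision.snapshot("top");s=vision.snapshot("side");pickle.dump((t,s),open("s0.pkl","wb"))
crop(t,150,170,160,130,5,"t_a.png")
crop(t,280,170,200,130,4,"t_b.png")
crop(s,255,150,160,120,5,"s_a.png")
crop(s,230,220,190,150,4,"s_b.png")
E
```

```text
(no output)
```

View pics/t_a.png

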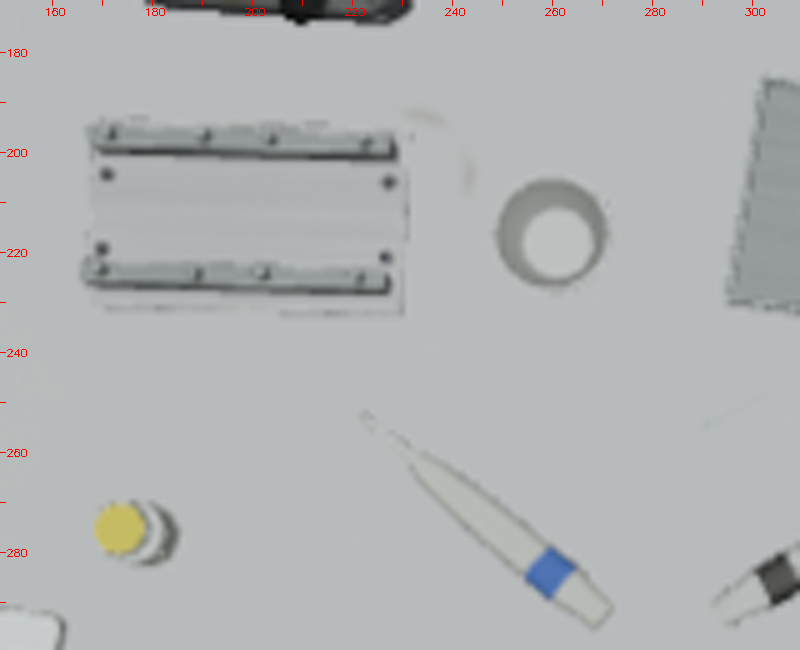

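View pics/t_b.png

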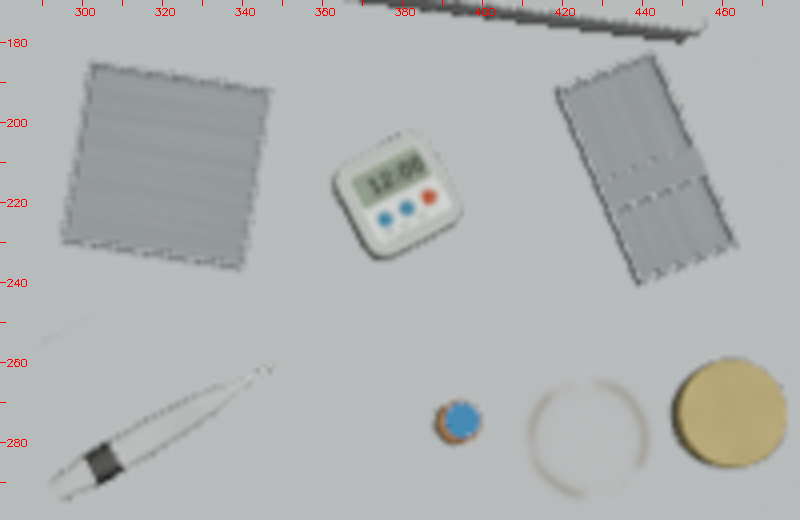

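View pics/s_a.png

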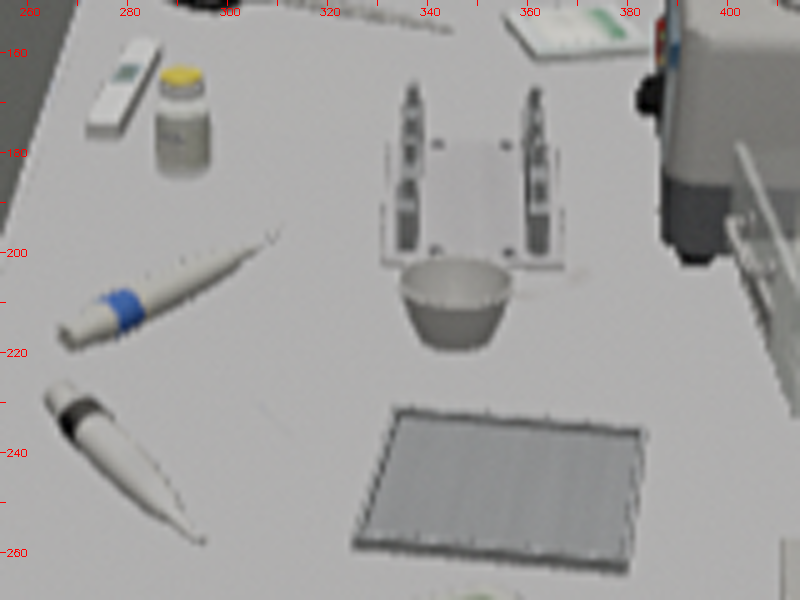

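View pics/s_b.png

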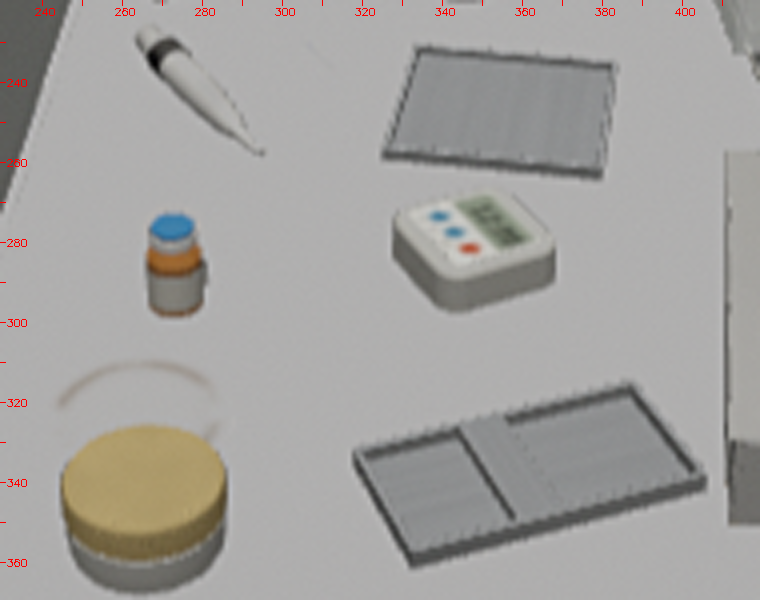

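```bash
cat > m.py <<'E'
from h import *
import pickle
t,s=pickle.load(open("s0.pkl","rb"))
A=lambda x,y:(x/5+149.5,y/5+169.5)
B=lambda x,y:(x/4+279.5,y/4+169.5)
SA=lambda x,y:(x/5+254.5,y/5+149.5)
SB=lambda x,y:(x/4+229.5,y/4+219.5)
def show(n,a,b,z):
    P,e=tri(t,a,s,b);print(n,"tri",P.round(4),"gap",round(e,4),"top@z",atz(t,*a,z)[:2].round(4),"side@z",atz(s,*b,z)[:2].round(4))
show("blue blunt",A(605,618),SA(68,338),.010)
show("blue tip",A(362,413),SA(280,232),.010)
show("steel blunt",B(57,491),SB(142,36),.010)
show("steel tip",B(271,368),SB(263,153),.010)
show("tall",A(119,529),SA(181,75),.054)
show("short",B(462,420),SB(172,227),.042)
show("pot",B(731,412),SB(144,479),.034)
for n,a,b in [("p1",(92,63),(417,47)),("p2",(269,91),(616,66)),("p3",(240,268),(603,170)),("p4",(62,242),(384,151))]:
    show("pottray "+n,B(*a),SB(*b),.008)
for n,a,b in [("far-l",(557,90),(630,384)),("far-r",(653,54),(706,477)),("near-r",(737,244),(412,553)),("near-l",(639,285),(355,453))]:
    show("vialtray "+n,B(*a),SB(*b),.010)
for n,a in [("u1",(112,133)),("u2",(207,136)),("u3",(272,139)),("u4",(367,142)),("l1",(102,271)),("l2",(198,274)),("l3",(264,273)),("l4",(361,278))]:
    print("pin",n,atz(t,*A(*a),.044).round(4))
print("rest base front corners side",atz(s,*SA(381,265),0),atz(s,*SA(562,268),0))
E
python3 m.py
```

```text
blue blunt tri [0.3894 0.1136 0.0098] gap 0.0026 top@z [0.3907 0.1138] side@z [0.3882 0.1128]
blue tip tri [0.4824 0.2286 0.0111] gap 0.0059 top@z [0.4854 0.2292] side@z [0.4794 0.2297]
steel blunt tri [0.3904 0.0595 0.0099] gap 0.0054 top@z [0.3931 0.06  ] side@z [0.3878 0.0586]
steel tip tri [ 0.4639 -0.0638  0.0127] gap 0.0026 top@z [ 0.4654 -0.0638] side@z [ 0.4623 -0.0598]
tall tri [0.4256 0.3289 0.0531] gap 0.0037 top@z [0.4274 0.329 ] side@z [0.424 0.326]
short tri [ 0.4322 -0.171   0.0404] gap 0.0029 top@z [ 0.4336 -0.1705] side@z [ 0.4311 -0.1737]
pot tri [ 0.4385 -0.3259  0.031 ] gap 0.0032 top@z [ 0.4398 -0.3249] side@z [ 0.4375 -0.3297]
pottray p1 tri [0.5876 0.0347 0.0345] gap 0.1037 top@z [0.6467 0.0426] side@z [0.5377 0.0545]
pottray p2 tri [ 0.6259 -0.0601  0.0608] gap 0.0142 top@z [ 0.6304 -0.0625] side@z [0.6438 0.0368]
pottray p3 tri [ 0.5797 -0.0476 -0.011 ] gap 0.1042 top@z [ 0.5244 -0.0456] side@z [ 0.6292 -0.0672]
pottray p4 tri [ 0.5346  0.0606 -0.059 ] gap 0.0293 top@z [0.5391 0.059 ] side@z [ 0.5219 -0.0529]
vialtray far-l tri [ 0.6302 -0.2331  0.0076] gap 0.004 top@z [ 0.6317 -0.2327] side@z [ 0.6278 -0.2368]
vialtray far-r tri [ 0.6539 -0.2905  0.007 ] gap 0.0013 top@z [ 0.6538 -0.2898] side@z [ 0.6525 -0.2942]
vialtray near-r tri [ 0.5392 -0.3375  0.0078] gap 0.0028 top@z [ 0.5403 -0.3368] side@z [ 0.5378 -0.3402]
vialtray near-l tri [ 0.5154 -0.2797  0.0066] gap 0.0015 top@z [ 0.5157 -0.2789] side@z [ 0.5148 -0.284 ]
pin u1 [0.6107 0.3421 0.044 ]
pin u2 [0.6096 0.2982 0.044 ]
pin u3 [0.6084 0.2682 0.044 ]
pin u4 [0.6073 0.2243 0.044 ]
pin l1 [0.5463 0.3441 0.044 ]
pin l2 [0.5452 0.3    0.044 ]
pin l3 [0.5459 0.2698 0.044 ]
pin l4 [0.5439 0.2253 0.044 ]
rest base front corners side [0.52950483 0.21458808 0.        ] [0.61794342 0.21400184 0.        ]
```

```bash
cat > go.py <<'E'
import sys
from h import *
from station import sensors
st=sensors.get_state()
M=R.from_rotvec(st["ee_rot"]).as_matrix()
p=np.array(st["tcp_pos"])
yaw=np.degrees(np.arctan2(M[1,0],M[0,0]))
print("t",round(st["time"],2),"tcp",p.round(4),"xyaw",round(yaw,2),"tilt",np.degrees(np.arccos(-M[2,2])).round(2),"w",round(st["width"],4),"q6",round(st["q"][5],2),"F",np.round(st["ft_force"],1))
for a in sys.argv[1:]:
    v=[float(c) for c in a.split(",")]
    yv=v[3] if len(v)>3 else yaw
    y=np.radians(yv)
    # shift in tool frame as now, and as after turning to yv
    N=np.array([[np.cos(y),np.sin(y),0],[np.sin(y),-np.cos(y),0],[0,0,-1.]])
    d=np.array(v[:3])-p
    tr=R.from_matrix(M.T@N).as_rotvec()
    print("->",v,"now-axes",(M.T@d).round(4),"turned-axes",(N.T@d).round(4),"turn",tr.round(4))
    p=np.array(v[:3]);M=N;yaw=yv
E
python3 go.py .4323,-.1718,.15,-157.1 .4323,-.1718,.015 .5485,-.3014,.06 
```

```text
t 0.2 tcp [ 0.262  -0.6218  0.2307] xyaw -157.15 tilt 0.06 w 0.0855 q6 -0.29 F [-0.4  0.1  0.5]
-> [0.4323, -0.1718, 0.15, -157.1] now-axes [-0.3317  0.3485  0.081 ] turned-axes [-0.332   0.3482  0.0807] turn [ 0.001  -0.0001 -0.0009]
-> [0.4323, -0.1718, 0.015] now-axes [0.    0.    0.135] turned-axes [0.    0.    0.135] turn [0. 0. 0.]
-> [0.5485, -0.3014, 0.06] now-axes [-0.0566 -0.1646 -0.045 ] turned-axes [-0.0566 -0.1646 -0.045 ] turn [0. 0. 0.]
```

Emit:
send_rows(
  deltas=[
    {"dx": -0.0415, "dy": 0.0436, "dz": 0.01, "grip": 1},
    {"dx": -0.0415, "dy": 0.0436, "dz": 0.01},
    {"dx": -0.0415, "dy": 0.0436, "dz": 0.01},
    {"dx": -0.0415, "dy": 0.0436, "dz": 0.01},
    {"dx": -0.0415, "dy": 0.0436, "dz": 0.01},
    {"dx": -0.0415, "dy": 0.0436, "dz": 0.01},
    {"dx": -0.0415, "dy": 0.0436, "dz": 0.01},
    {"dx": -0.0415, "dy": 0.0436, "dz": 0.01},
  ],
)

```text
$.deltas[0]: bad value
```

```bash
python3 go.py .4323,-.1718,.05,-157.5
```

```text
t 0.2 tcp [ 0.262  -0.6218  0.2307] xyaw -157.15 tilt 0.06 w 0.0855 q6 -0.29 F [-0.4  0.1  0.5]
-> [0.4323, -0.1718, 0.05, -157.5] now-axes [-0.3317  0.3484  0.181 ] turned-axes [-0.3296  0.3506  0.1807] turn [ 0.001  -0.0001  0.006 ]
```

Emit:
send_rows(
  deltas=[
    {"dx": -0.0415, "dy": 0.0436, "dz": 0.01, "rx": 0, "ry": 0, "rz": 0, "grip": 1},
    {"dx": -0.0415, "dy": 0.0436, "dz": 0.01, "rx": 0, "ry": 0, "rz": 0, "grip": 1},
    {"dx": -0.0415, "dy": 0.0436, "dz": 0.01, "rx": 0, "ry": 0, "rz": 0, "grip": 1},
    {"dx": -0.0415, "dy": 0.0436, "dz": 0.01, "rx": 0, "ry": 0, "rz": 0, "grip": 1},
    {"dx": -0.0415, "dy": 0.0436, "dz": 0.01, "rx": 0, "ry": 0, "rz": 0, "grip": 1},
    {"dx": -0.0415, "dy": 0.0436, "dz": 0.01, "rx": 0, "ry": 0, "rz": 0, "grip": 1},
    {"dx": -0.0415, "dy": 0.0436, "dz": 0.01, "rx": 0, "ry": 0, "rz": 0, "grip": 1},
    {"dx": -0.0415, "dy": 0.0436, "dz": 0.01, "rx": 0, "ry": 0, "rz": 0, "grip": 1},
  ],
  squeeze=40,
)

```text
time: 1.2
tcp_pos: [0.4331, -0.1698, 0.1513]
ee_rot: [-0.622, 3.078, -0.0]
ft_force: [0.7, -0.7, 0.5]
width: 0.0852
```

```bash
python3 go.py .4323,-.1718,.05,-157.5
```

```text
t 1.2 tcp [ 0.4331 -0.1698  0.1513] xyaw -157.15 tilt 0.05 w 0.0852 q6 -1.22 F [ 0.7 -0.7  0.5]
-> [0.4323, -0.1718, 0.05, -157.5] now-axes [ 0.0016 -0.0015  0.1013] turned-axes [ 0.0015 -0.0016  0.1013] turn [-0.0004  0.0008  0.0062]
```

Emit:
send_rows(
  deltas=[
    {"dx": 0.0016, "dy": -0.0015, "dz": 0.05, "rx": 0, "ry": 0, "rz": 0.006, "grip": 1},
    {"dx": 0, "dy": 0, "dz": 0.05, "rx": 0, "ry": 0, "rz": 0, "grip": 0.3},
    {"dx": 0, "dy": 0, "dz": 0.0356, "rx": 0, "ry": 0, "rz": 0, "grip": 0.1},
    {"dx": 0, "dy": 0, "dz": 0, "rx": 0, "ry": 0, "rz": 0, "grip": -1},
    {"dx": 0, "dy": 0, "dz": 0, "rx": 0, "ry": 0, "rz": 0, "grip": -1},
    {"dx": 0, "dy": 0, "dz": 0, "rx": 0, "ry": 0, "rz": 0, "grip": -1},
    {"dx": 0, "dy": 0, "dz": 0, "rx": 0, "ry": 0, "rz": 0, "grip": -1},
  ],
  squeeze=40,
)

```text
time: 2.08
tcp_pos: [0.4325, -0.1737, 0.0169]
ee_rot: [-0.612, 3.079, -0.001]
ft_force: [0.1, 0.1, -0.3]
width: 0.0237
```

```bash
python3 go.py .4323,-.1718,.09 .5485,-.3014,.09 ; python3 -c "
from station import vision
from h import *
s=vision.snapshot('side');crop(s,200,180,200,150,4,'g1.png')"
```

```text
t 2.08 tcp [ 0.4325 -0.1737  0.0169] xyaw -157.5 tilt 0.15 w 0.0237 q6 -1.22 F [ 0.1  0.1 -0.3]
-> [0.4323, -0.1718, 0.09] now-axes [-0.0007  0.0018 -0.0731] turned-axes [-0.0005  0.0019 -0.0731] turn [-0.0009  0.0024 -0.    ]
-> [0.5485, -0.3014, 0.09] now-axes [-0.0578 -0.1642  0.    ] turned-axes [-0.0578 -0.1642  0.    ] turn [0. 0. 0.]
```

View pics/g1.png

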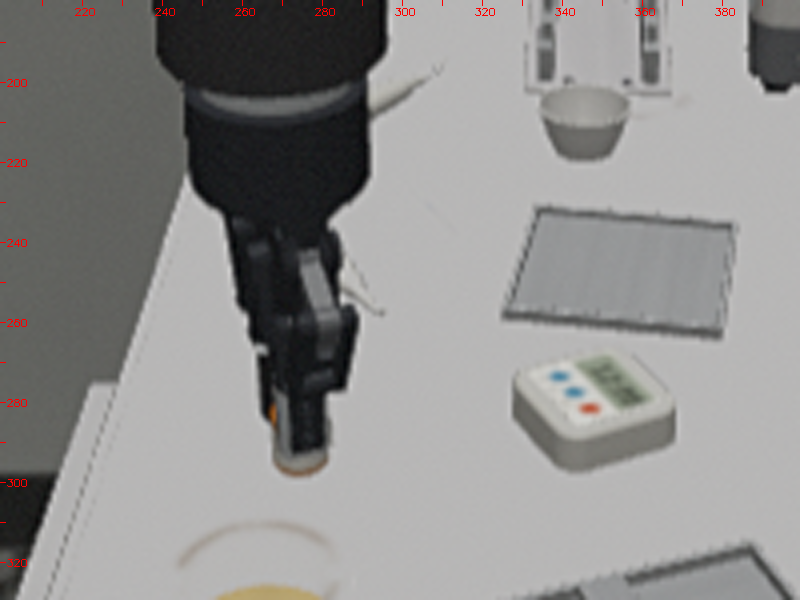

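Emit:
send_rows(
  deltas=[
    {"dx": 0, "dy": 0, "dz": -0.04, "rx": 0, "ry": 0, "rz": 0, "grip": -1},
    {"dx": -0.007, "dy": -0.022, "dz": -0.033, "rx": 0, "ry": 0, "rz": 0, "grip": -1},
    {"dx": -0.017, "dy": -0.048, "dz": 0, "rx": 0, "ry": 0, "rz": 0, "grip": -1},
    {"dx": -0.017, "dy": -0.048, "dz": 0, "rx": 0, "ry": 0, "rz": 0, "grip": -1},
    {"dx": -0.017, "dy": -0.044, "dz": 0, "rx": 0, "ry": 0, "rz": 0, "grip": -1},
    {"dx": 0, "dy": 0, "dz": 0, "rx": 0, "ry": 0, "rz": 0, "grip": -1},
  ],
  squeeze=40,
)

```text
time: 2.88
tcp_pos: [0.5489, -0.3033, 0.0884]
ee_rot: [-0.61, 3.081, -0.001]
ft_force: [-0.7, 0.0, -0.3]
width: 0.0236
```

```bash
python3 go.py .5485,-.3014,.021,-157.5; python3 -c "
from station import vision
from h import *
s=vision.snapshot('side');crop(s,250,200,200,150,4,'g2.png')"
```

```text
t 2.88 tcp [ 0.5489 -0.3033  0.0884] xyaw -157.61 tilt 0.04 w 0.0236 q6 -0.99 F [-0.7  0.  -0.3]
-> [0.5485, -0.3014, 0.021, -157.5] now-axes [-0.0004  0.002   0.0674] turned-axes [-0.0004  0.0019  0.0674] turn [-0.0007  0.0003 -0.0019]
```

View pics/g2.png

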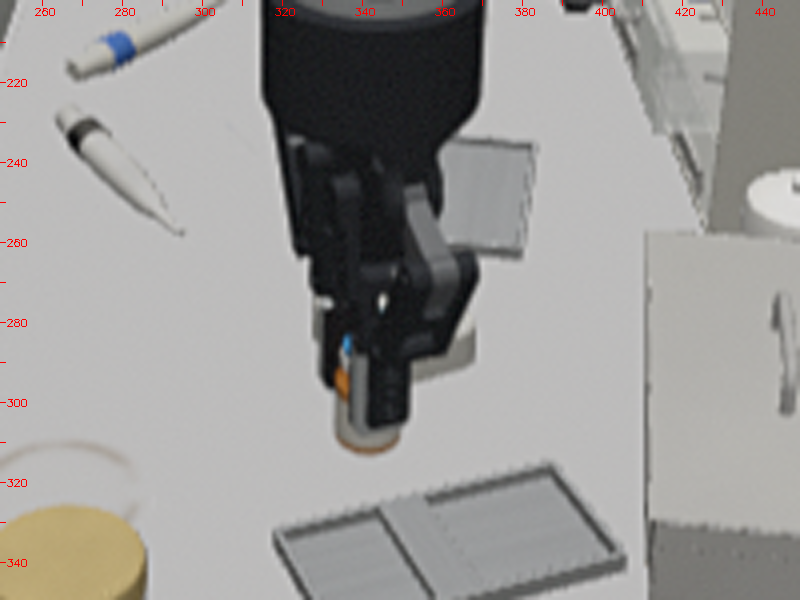

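Emit:
send_rows(
  deltas=[
    {"dx": 0, "dy": 0.0018, "dz": 0.04, "rx": 0, "ry": 0, "rz": 0, "grip": -1},
    {"dx": 0, "dy": 0, "dz": 0.022, "rx": 0, "ry": 0, "rz": 0, "grip": -1},
    {"dx": 0, "dy": 0, "dz": 0.006, "rx": 0, "ry": 0, "rz": 0, "grip": -1},
    {"dx": 0, "dy": 0, "dz": 0, "rx": 0, "ry": 0, "rz": 0, "grip": -1},
  ],
  squeeze=40,
)

```text
time: 3.42
tcp_pos: [0.5466, -0.2992, 0.0213]
ee_rot: [-0.614, 3.081, -0.0]
ft_force: [-0.5, -0.1, 0.3]
width: 0.0234
```

```bash
python3 go.py .5485,-.3014,.021,-157.5
```

```text
t 3.42 tcp [ 0.5466 -0.2992  0.0213] xyaw -157.46 tilt 0.01 w 0.0234 q6 -0.99 F [-0.5 -0.1  0.3]
-> [0.5485, -0.3014, 0.021, -157.5] now-axes [-0.0009 -0.0028  0.0003] turned-axes [-0.0009 -0.0028  0.0003] turn [-0.0002  0.      0.0007]
```

Emit:
send_rows(
  deltas=[
    {"dx": 0, "dy": -0.002, "dz": 0.001, "rx": 0, "ry": 0, "rz": 0, "grip": -1},
    {"dx": 0, "dy": 0, "dz": 0.0005, "rx": 0, "ry": 0, "rz": 0, "grip": -1},
    {"dx": 0, "dy": 0, "dz": 0, "rx": 0, "ry": 0, "rz": 0, "grip": -0.2},
    {"dx": 0, "dy": 0, "dz": 0, "rx": 0, "ry": 0, "rz": 0, "grip": 0.1},
    {"dx": 0, "dy": 0, "dz": 0, "rx": 0, "ry": 0, "rz": 0, "grip": 0.1},
    {"dx": 0, "dy": 0, "dz": -0.03, "rx": 0, "ry": 0, "rz": 0, "grip": 0.1},
    {"dx": 0, "dy": 0, "dz": -0.05, "rx": 0, "ry": 0, "rz": 0, "grip": 1},
  ],
  squeeze=40,
)

```text
time: 4.3
tcp_pos: [0.5459, -0.3009, 0.0982]
ee_rot: [0.612, -3.077, -0.003]
ft_force: [1.3, 0.4, -0.7]
width: 0.0637
```

```bash
python3 go.py .4386,-.327,.1,-157.5 .4386,-.327,.012; python3 -c "
from station import vision
from h import *
s=vision.snapshot('side');crop(s,250,200,200,150,4,'g3.png')"
```

```text
t 4.3 tcp [ 0.5459 -0.3009  0.0982] xyaw -157.51 tilt 0.26 w 0.0637 q6 -0.99 F [ 1.3  0.4 -0.7]
-> [0.4386, -0.327, 0.1, -157.5] now-axes [ 0.1092  0.017  -0.0014] turned-axes [ 0.1092  0.017  -0.0018] turn [ 0.0027 -0.0036 -0.0001]
-> [0.4386, -0.327, 0.012] now-axes [0.    0.    0.088] turned-axes [0.    0.    0.088] turn [0. 0. 0.]
```

View pics/g3.png

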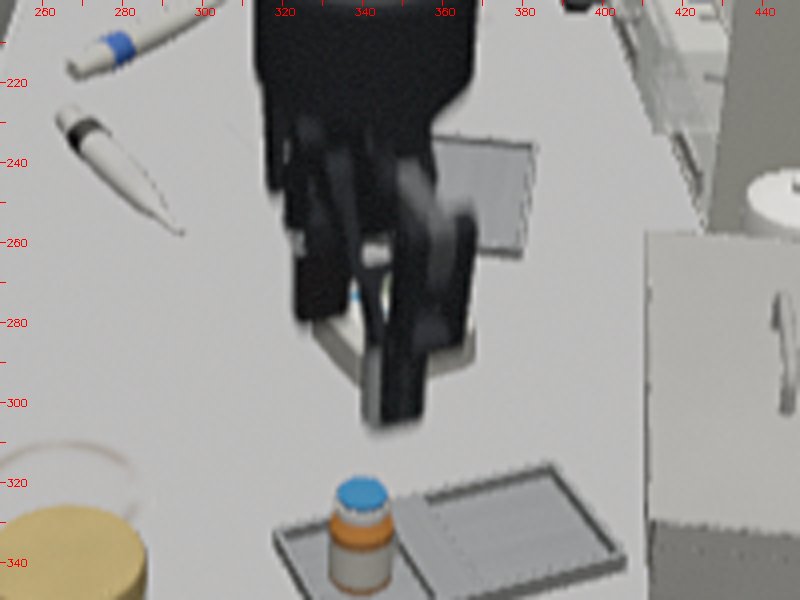

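Emit:
send_rows(
  deltas=[
    {"dx": 0.045, "dy": 0.007, "dz": 0, "rx": 0, "ry": 0, "rz": 0, "grip": 1},
    {"dx": 0.045, "dy": 0.007, "dz": 0, "rx": 0, "ry": 0, "rz": 0, "grip": 1},
    {"dx": 0.019, "dy": 0.003, "dz": 0, "rx": 0, "ry": 0, "rz": 0, "grip": 1},
    {"dx": 0, "dy": 0, "dz": 0, "rx": 0, "ry": 0, "rz": 0, "grip": 1},
    {"dx": 0, "dy": 0, "dz": 0, "rx": 0, "ry": 0, "rz": 0, "grip": 1},
  ],
)

```text
time: 4.97
tcp_pos: [0.4412, -0.3275, 0.0994]
ee_rot: [-0.613, 3.08, -0.001]
ft_force: [0.0, 0.0, 0.2]
width: 0.0857
```

```bash
python3 go.py .4386,-.327,.012,-157.5; python3 -c "
from station import vision
from h import *
s=vision.snapshot('side');crop(s,200,250,200,150,4,'g4.png')"
```

```text
t 4.97 tcp [ 0.4412 -0.3275  0.0994] xyaw -157.48 tilt 0.06 w 0.0857 q6 -0.9 F [0.  0.  0.2]
-> [0.4386, -0.327, 0.012, -157.5] now-axes [0.0022 0.0015 0.0874] turned-axes [0.0022 0.0015 0.0874] turn [-0.0007  0.0006  0.0003]
```

View pics/g4.png

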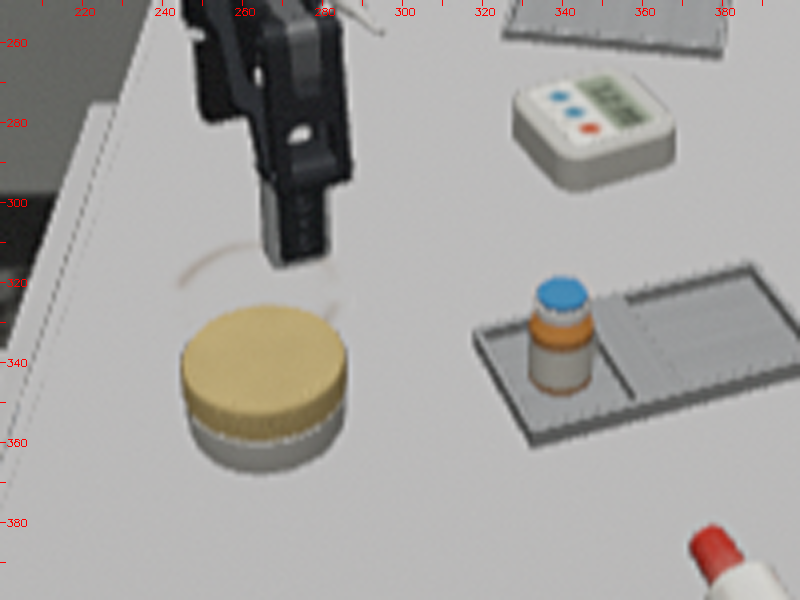

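Emit:
send_rows(
  deltas=[
    {"dx": 0.002, "dy": 0.0015, "dz": 0.03, "rx": 0, "ry": 0, "rz": 0, "grip": 1},
    {"dx": 0, "dy": 0, "dz": 0.03, "rx": 0, "ry": 0, "rz": 0, "grip": 1},
    {"dx": 0, "dy": 0, "dz": 0.02, "rx": 0, "ry": 0, "rz": 0, "grip": 1},
    {"dx": 0, "dy": 0, "dz": 0.0075, "rx": 0, "ry": 0, "rz": 0, "grip": 1},
    {"dx": 0, "dy": 0, "dz": 0, "rx": 0, "ry": 0, "rz": 0, "grip": 1},
  ],
)

```text
time: 5.65
tcp_pos: [0.4381, -0.3266, 0.0114]
ee_rot: [0.614, -3.08, -0.001]
ft_force: [-0.4, 0.6, 0.9]
width: 0.0855
```

```bash
python3 go.py .4386,-.327,.012,-157.5; python3 -c "
from station import vision
from h import *
s=vision.snapshot('side');crop(s,200,250,200,150,4,'g5.png')"
```

```text
t 5.65 tcp [ 0.4381 -0.3266  0.0114] xyaw -157.46 tilt 0.05 w 0.0855 q6 -0.9 F [-0.4  0.6  0.9]
-> [0.4386, -0.327, 0.012, -157.5] now-axes [-0.0003 -0.0006 -0.0006] turned-axes [-0.0003 -0.0006 -0.0006] turn [ 0.0005 -0.0008  0.0007]
```

View pics/g5.png

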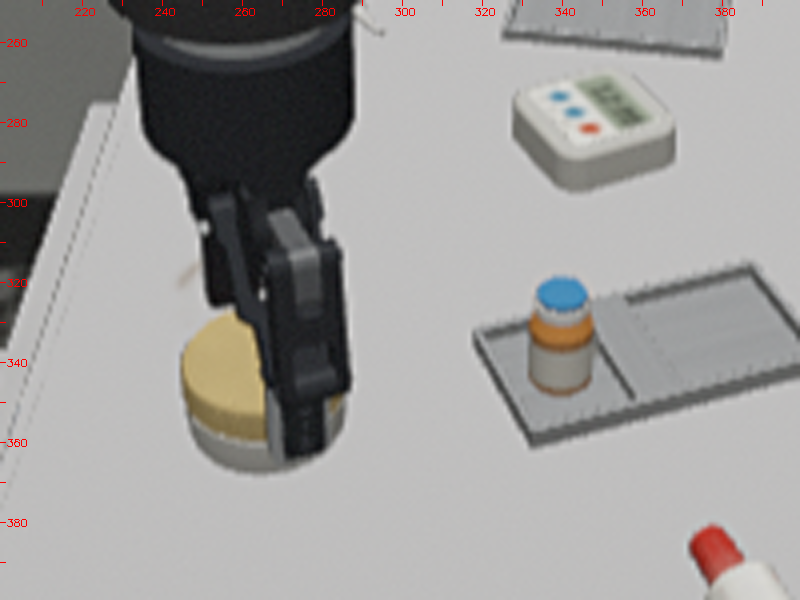

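Emit:
send_rows(
  deltas=[
    {"dx": 0, "dy": 0, "dz": 0, "rx": 0, "ry": 0, "rz": 0, "grip": 0},
    {"dx": 0, "dy": 0, "dz": 0, "rx": 0, "ry": 0, "rz": 0, "grip": -1},
    {"dx": 0, "dy": 0, "dz": 0, "rx": 0, "ry": 0, "rz": 0, "grip": -1},
    {"dx": 0, "dy": 0, "dz": 0, "rx": 0, "ry": 0, "rz": 0, "grip": -1},
    {"dx": 0, "dy": 0, "dz": -0.01, "rx": 0, "ry": 0, "rz": 0, "grip": -1},
    {"dx": 0, "dy": 0, "dz": -0.02, "rx": 0, "ry": 0, "rz": 0, "grip": -1},
    {"dx": 0, "dy": 0, "dz": -0.03, "rx": 0, "ry": 0, "rz": 0, "grip": -1},
    {"dx": 0, "dy": 0, "dz": -0.05, "rx": 0, "ry": 0, "rz": 0, "grip": -1},
  ],
  squeeze=50,
)

```text
time: 6.7
tcp_pos: [0.4366, -0.3263, 0.1222]
ee_rot: [0.612, -3.079, -0.002]
ft_force: [1.4, -0.3, 0.0]
width: 0.0601
```

```bash
python3 go.py .584,-.004,.12,-157.5; python3 -c "
from station import vision
from h import *
s=vision.snapshot('side');crop(s,200,200,200,150,4,'g6.png')"
```

```text
t 6.7 tcp [ 0.4366 -0.3263  0.1222] xyaw -157.51 tilt 0.16 w 0.0601 q6 -0.9 F [ 1.4 -0.3  0. ]
-> [0.584, -0.004, 0.12, -157.5] now-axes [-0.2595  0.2414  0.0022] turned-axes [-0.2595  0.2414  0.0022] turn [ 0.002  -0.0019 -0.0002]
```

View pics/g6.png

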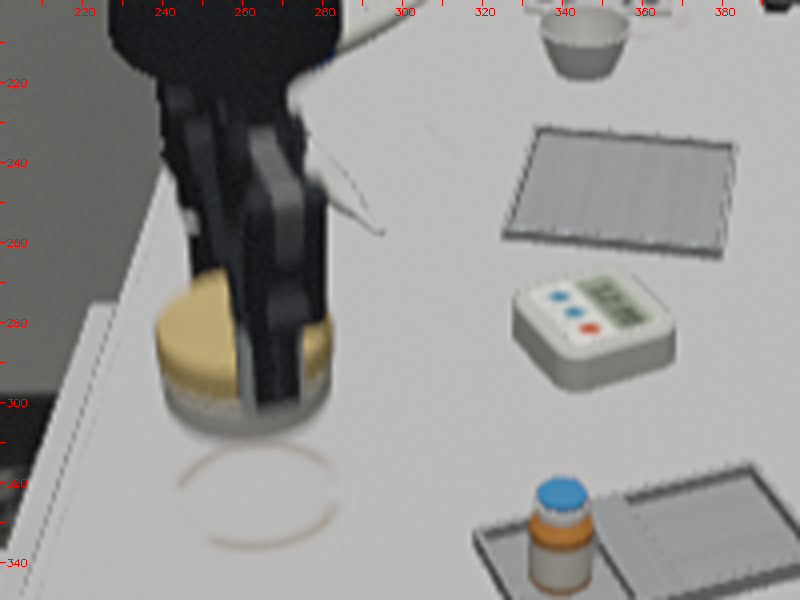

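Emit:
send_rows(
  deltas=[
    {"dx": -0.037, "dy": 0.0345, "dz": 0, "rx": 0, "ry": 0, "rz": 0, "grip": -1},
    {"dx": -0.037, "dy": 0.0345, "dz": 0, "rx": 0, "ry": 0, "rz": 0, "grip": -1},
    {"dx": -0.037, "dy": 0.0345, "dz": 0, "rx": 0, "ry": 0, "rz": 0, "grip": -1},
    {"dx": -0.037, "dy": 0.0345, "dz": 0, "rx": 0, "ry": 0, "rz": 0, "grip": -1},
    {"dx": -0.037, "dy": 0.0345, "dz": 0, "rx": 0, "ry": 0, "rz": 0, "grip": -1},
    {"dx": -0.037, "dy": 0.0345, "dz": 0, "rx": 0, "ry": 0, "rz": 0, "grip": -1},
    {"dx": -0.037, "dy": 0.0345, "dz": 0, "rx": 0, "ry": 0, "rz": 0, "grip": -1},
    {"dx": 0, "dy": 0, "dz": 0.03, "rx": 0, "ry": 0, "rz": 0, "grip": -1},
  ],
)

```text
time: 7.75
tcp_pos: [0.5882, -0.001, 0.0941]
ee_rot: [-0.618, 3.073, 0.0]
ft_force: [-0.2, -0.2, -1.2]
width: 0.0598
```

```bash
python3 go.py .584,-.004,.015,-157.5
```

```text
t 7.75 tcp [ 0.5882 -0.001   0.0941] xyaw -157.27 tilt 0.39 w 0.0598 q6 -1.51 F [-0.2 -0.2 -1.2]
-> [0.584, -0.004, 0.015, -157.5] now-axes [ 0.0055 -0.0011  0.0791] turned-axes [ 0.005  -0.0012  0.0791] turn [-0.0012  0.0067  0.0041]
```

Emit:
send_rows(
  deltas=[
    {"dx": 0.003, "dy": -0.001, "dz": 0.035, "rx": 0, "ry": 0, "rz": 0, "grip": -1},
    {"dx": 0, "dy": 0, "dz": 0.03, "rx": 0, "ry": 0, "rz": 0, "grip": -1},
    {"dx": 0, "dy": 0, "dz": 0.01, "rx": 0, "ry": 0, "rz": 0, "grip": -1},
    {"dx": 0, "dy": 0, "dz": 0, "rx": 0, "ry": 0, "rz": 0, "grip": -1},
  ],
)

```text
time: 8.25
tcp_pos: [0.5825, -0.0065, 0.0174]
ee_rot: [-0.613, 3.081, -0.0]
ft_force: [0.4, -0.8, -0.1]
width: 0.0603
```

```bash
python3 go.py .584,-.004,.015,-157.5; python3 -c "
from station import vision
from h import *
s=vision.snapshot('side');crop(s,270,180,160,120,5,'g7.png')"
```

```text
t 8.25 tcp [ 0.5825 -0.0065  0.0174] xyaw -157.48 tilt 0.02 w 0.0603 q6 -1.5 F [ 0.4 -0.8 -0.1]
-> [0.584, -0.004, 0.015, -157.5] now-axes [-0.0023  0.0018  0.0024] turned-axes [-0.0023  0.0018  0.0024] turn [-0.0003  0.0003  0.0004]
```

View pics/g7.png

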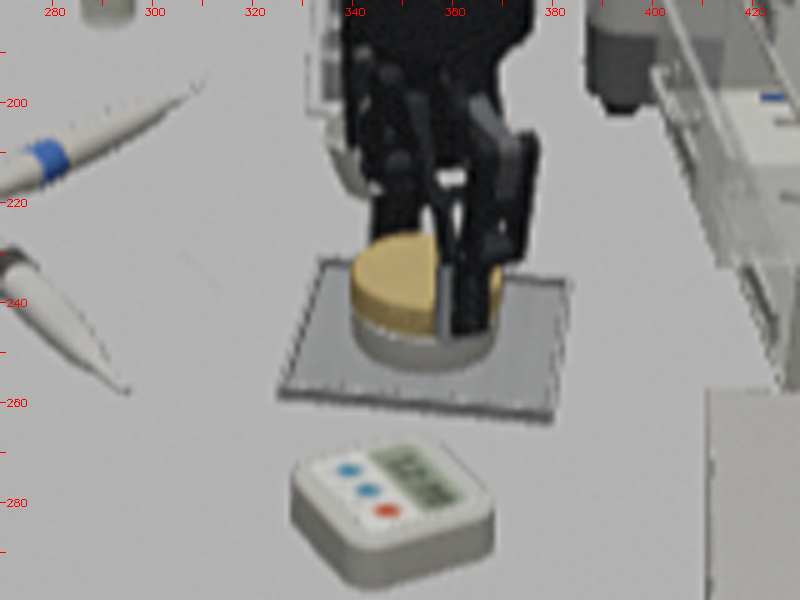

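Emit:
send_rows(
  deltas=[
    {"dx": 0, "dy": 0, "dz": 0.0018, "rx": 0, "ry": 0, "rz": 0, "grip": -1},
    {"dx": 0, "dy": 0, "dz": 0.0008, "rx": 0, "ry": 0, "rz": 0, "grip": -1},
    {"dx": 0, "dy": 0, "dz": 0, "rx": 0, "ry": 0, "rz": 0, "grip": 0.6},
    {"dx": 0, "dy": 0, "dz": 0, "rx": 0, "ry": 0, "rz": 0, "grip": 1},
    {"dx": 0, "dy": 0, "dz": 0, "rx": 0, "ry": 0, "rz": 0, "grip": 1},
    {"dx": 0, "dy": 0, "dz": -0.03, "rx": 0, "ry": 0, "rz": 0, "grip": 1},
    {"dx": 0, "dy": 0, "dz": -0.05, "rx": 0, "ry": 0, "rz": 0, "grip": 1},
  ],
)

```text
time: 9.18
tcp_pos: [0.5808, -0.0069, 0.0931]
ee_rot: [0.612, -3.077, 0.0]
ft_force: [1.1, -0.1, -0.4]
width: 0.0852
```

```bash
python3 go.py .4225,.006,.1,121 .4225,.006,.1,-59; python3 -c "
from station import vision
from h import *
s=vision.snapshot('side');crop(s,250,180,160,120,5,'g8.png')"
```

```text
t 9.18 tcp [ 0.5808 -0.0069  0.0931] xyaw -157.51 tilt 0.26 w 0.0852 q6 -1.5 F [ 1.1 -0.1 -0.4]
-> [0.4225, 0.006, 0.1, 121.0] now-axes [ 0.1413  0.0725 -0.0062] turned-axes [ 0.0926 -0.129  -0.0069] turn [-0.0028 -0.0042  1.4223]
-> [0.4225, 0.006, 0.1, -59.0] now-axes [0. 0. 0.] turned-axes [0. 0. 0.] turn [-0.     -0.     -3.1416]
```

View pics/g8.png

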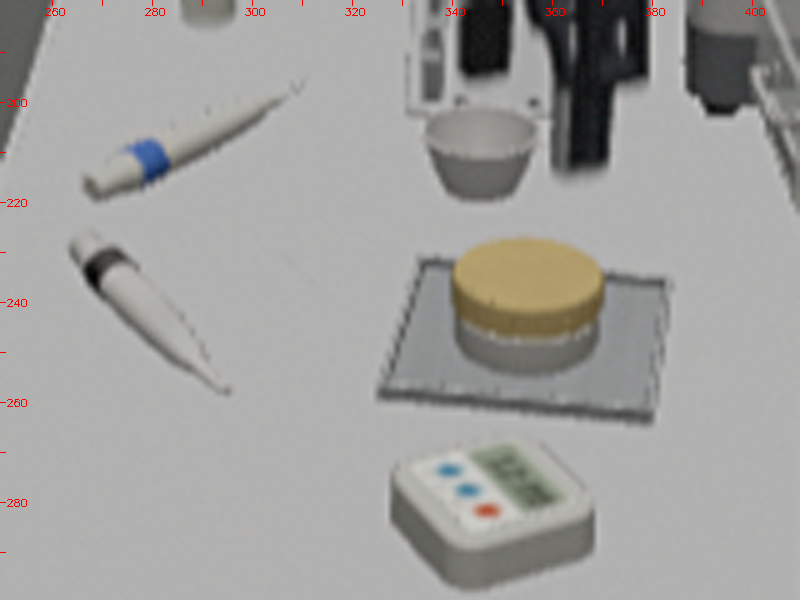

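Emit:
send_rows(
  deltas=[
    {"dx": 0.047, "dy": 0.024, "dz": 0, "rx": 0, "ry": 0, "rz": 0, "grip": 1},
    {"dx": 0.047, "dy": 0.024, "dz": 0, "rx": 0, "ry": 0, "rz": 0, "grip": 1},
    {"dx": 0.047, "dy": 0.0245, "dz": 0, "rx": 0, "ry": 0, "rz": 0.17, "grip": 0.3},
    {"dx": 0, "dy": 0, "dz": 0, "rx": 0, "ry": 0, "rz": 0.178, "grip": 0.1},
    {"dx": 0, "dy": 0, "dz": 0, "rx": 0, "ry": 0, "rz": 0.178, "grip": 0.1},
    {"dx": 0, "dy": 0, "dz": 0, "rx": 0, "ry": 0, "rz": 0.178, "grip": 0.1},
    {"dx": 0, "dy": 0, "dz": 0, "rx": 0, "ry": 0, "rz": 0.178, "grip": 0.1},
    {"dx": 0, "dy": 0, "dz": 0, "rx": 0, "ry": 0, "rz": 0.178, "grip": 0.1},
  ],
)

```text
time: 10.22
tcp_pos: [0.4242, 0.0065, 0.0941]
ee_rot: [1.037, 2.965, 0.0]
ft_force: [-0.3, -0.3, -1.1]
width: 0.0469
```

Emit:
send_rows(
  deltas=[
    {"dx": 0, "dy": 0, "dz": 0, "rx": 0, "ry": 0, "rz": 0.178, "grip": 0.1},
    {"dx": 0, "dy": 0, "dz": 0, "rx": 0, "ry": 0, "rz": 0.178, "grip": 0.1},
    {"dx": 0, "dy": 0, "dz": 0, "rx": 0, "ry": 0, "rz": 0, "grip": 0.1},
    {"dx": 0, "dy": 0, "dz": 0, "rx": 0, "ry": 0, "rz": 0, "grip": 0.1},
  ],
)

```text
time: 10.72
tcp_pos: [0.4267, 0.0009, 0.0939]
ee_rot: [-1.524, -2.735, -0.011]
ft_force: [0.1, -0.5, 0.0]
width: 0.047
```

```bash
python3 go.py .4225,.006,.002,121; python3 -c "
from station import vision
from h import *
s=vision.snapshot('side');crop(s,200,150,200,150,4,'g9.png')
t=vision.snapshot('top');crop(t,250,200,160,120,5,'g9t.png')"
```

```text
t 10.72 tcp [0.4267 0.0009 0.0939] xyaw 121.73 tilt 0.73 w 0.047 q6 -3.03 F [ 0.1 -0.5  0. ]
-> [0.4225, 0.006, 0.002, 121.0] now-axes [ 0.0054 -0.001   0.0919] turned-axes [ 0.0065 -0.001   0.0919] turn [ 0.0012 -0.0127  0.0128]
```

View pics/g9.png

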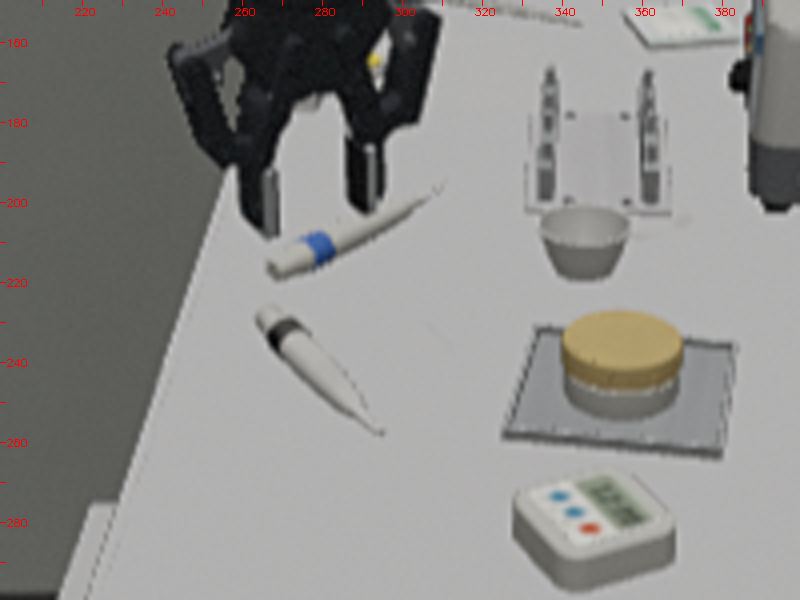

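View pics/g9t.png

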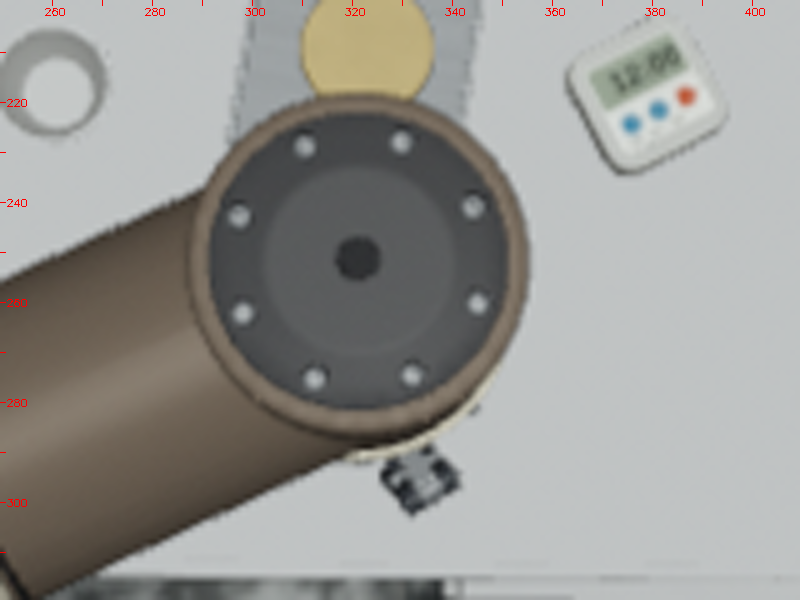

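Emit:
send_rows(
  deltas=[
    {"dx": 0, "dy": 0, "dz": 0, "rx": 0, "ry": 0, "rz": -0.178, "grip": 0.1},
    {"dx": 0, "dy": 0, "dz": 0, "rx": 0, "ry": 0, "rz": -0.178, "grip": 0.1},
    {"dx": 0, "dy": 0, "dz": 0, "rx": 0, "ry": 0, "rz": -0.178, "grip": 0.1},
    {"dx": 0, "dy": 0, "dz": 0, "rx": 0, "ry": 0, "rz": -0.178, "grip": 0.1},
    {"dx": 0, "dy": 0, "dz": 0, "rx": 0, "ry": 0, "rz": -0.178, "grip": 0.1},
    {"dx": 0, "dy": 0, "dz": 0, "rx": 0, "ry": 0, "rz": -0.178, "grip": 0.1},
    {"dx": 0, "dy": 0, "dz": 0, "rx": 0, "ry": 0, "rz": -0.178, "grip": 0.1},
    {"dx": 0, "dy": 0, "dz": 0, "rx": 0, "ry": 0, "rz": -0.178, "grip": 0.1},
  ],
)

```text
time: 11.82
tcp_pos: [0.4268, 0.0011, 0.0939]
ee_rot: [0.644, -3.072, -0.02]
ft_force: [0.8, 0.4, 0.2]
width: 0.0467
```

Emit:
send_rows(
  deltas=[
    {"dx": 0, "dy": 0, "dz": 0, "rx": 0, "ry": 0, "rz": -0.178, "grip": 0.1},
    {"dx": 0, "dy": 0, "dz": 0, "rx": 0, "ry": 0, "rz": -0.178, "grip": 0.1},
    {"dx": 0, "dy": 0, "dz": 0, "rx": 0, "ry": 0, "rz": -0.178, "grip": 0.1},
    {"dx": 0, "dy": 0, "dz": 0, "rx": 0, "ry": 0, "rz": -0.178, "grip": 0.1},
    {"dx": 0, "dy": 0, "dz": 0, "rx": 0, "ry": 0, "rz": -0.178, "grip": 0.1},
    {"dx": 0, "dy": 0, "dz": 0, "rx": 0, "ry": 0, "rz": -0.178, "grip": 0.1},
    {"dx": 0, "dy": 0, "dz": 0, "rx": 0, "ry": 0, "rz": -0.178, "grip": 0.1},
    {"dx": 0, "dy": 0, "dz": 0, "rx": 0, "ry": 0, "rz": -0.178, "grip": 0.1},
  ],
)

```text
time: 12.82
tcp_pos: [0.4268, 0.0011, 0.094]
ee_rot: [-2.492, 1.903, 0.018]
ft_force: [-0.8, 0.1, 0.1]
width: 0.047
```

```bash
python3 go.py .4225,.006,.09,-59;python3 -c "
from station import sensors
print(sensors.get_state()['q'])"
```

```text
t 12.82 tcp [0.4268 0.0011 0.094 ] xyaw -74.71 tilt 0.74 w 0.047 q6 -0.18 F [-0.8  0.1  0.1]
-> [0.4225, 0.006, 0.09, -59.0] now-axes [-0.0058  0.0028  0.004 ] turned-axes [-0.0064  0.0012  0.004 ] turn [ 0.0005  0.0129 -0.2742]
[ 0.45618676  0.0970017  -0.68860712 -0.01815134 -0.78505857 -0.1764845 ]
```

Emit:
send_rows(
  deltas=[
    {"dx": 0, "dy": 0, "dz": 0, "rx": 0, "ry": 0.0129, "rz": -0.137, "grip": 0.1},
    {"dx": 0, "dy": 0, "dz": 0, "rx": 0, "ry": 0, "rz": -0.137, "grip": 0.1},
    {"dx": -0.006, "dy": 0.001, "dz": 0.04, "rx": 0, "ry": 0, "rz": 0, "grip": 0.1},
    {"dx": 0, "dy": 0, "dz": 0, "rx": 0, "ry": 0, "rz": 0, "grip": 0.1},
  ],
)

```text
time: 13.32
tcp_pos: [0.4207, 0.005, 0.0523]
ee_rot: [2.725, -1.553, -0.006]
ft_force: [-0.2, 0.1, -0.3]
width: 0.0472
```

```bash
python3 go.py .4225,.006,.002,-59; python3 -c "
from station import vision
from h import *
s=vision.snapshot('side');crop(s,220,180,120,100,6,'g10.png')"
```

```text
t 13.32 tcp [0.4207 0.005  0.0523] xyaw -59.36 tilt 0.38 w 0.0472 q6 0.05 F [-0.2  0.1 -0.3]
-> [0.4225, 0.006, 0.002, -59.0] now-axes [ 0.     -0.0024  0.0503] turned-axes [ 0.     -0.002   0.0503] turn [ 0.0066  0.0008 -0.0063]
```

View pics/g10.png

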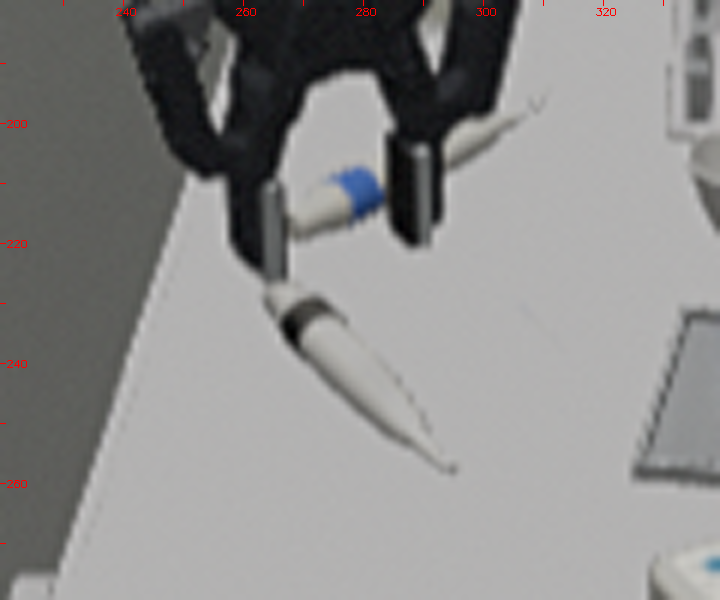

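Emit:
send_rows(
  deltas=[
    {"dx": 0, "dy": -0.002, "dz": 0.03, "rx": 0.004, "ry": 0, "rz": -0.004, "grip": 0.1},
    {"dx": 0, "dy": 0, "dz": 0.017, "rx": 0, "ry": 0, "rz": 0, "grip": 0.1},
    {"dx": 0, "dy": 0, "dz": 0, "rx": 0, "ry": 0, "rz": 0, "grip": 0.1},
  ],
)

```text
time: 13.75
tcp_pos: [0.4247, 0.0066, 0.0072]
ee_rot: [-2.732, 1.549, -0.001]
ft_force: [0.1, 0.3, 0.5]
width: 0.047
```

```bash
python3 go.py .4225,.006,.003,-59; python3 -c "
from station import vision
from h import *
s=vision.snapshot('side');crop(s,220,180,120,100,6,'g11.png')"
```

```text
t 13.75 tcp [0.4247 0.0066 0.0072] xyaw -59.12 tilt 0.08 w 0.047 q6 0.06 F [0.1 0.3 0.5]
-> [0.4225, 0.006, 0.003, -59.0] now-axes [-0.0006  0.0022  0.0042] turned-axes [-0.0006  0.0022  0.0042] turn [-0.0013  0.0002 -0.0021]
```

View pics/g11.png

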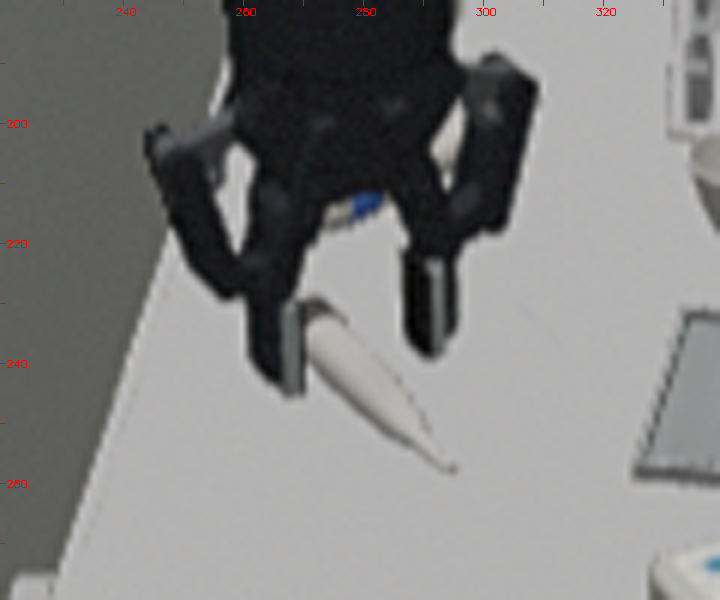

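Emit:
send_rows(
  deltas=[
    {"dx": 0, "dy": 0, "dz": 0.0045, "rx": 0, "ry": 0, "rz": 0, "grip": 0.1},
    {"dx": 0, "dy": 0, "dz": 0, "rx": 0, "ry": 0, "rz": 0, "grip": -0.3},
    {"dx": 0, "dy": 0, "dz": 0, "rx": 0, "ry": 0, "rz": 0, "grip": -1},
    {"dx": 0, "dy": 0, "dz": 0, "rx": 0, "ry": 0, "rz": 0, "grip": -1},
    {"dx": 0, "dy": 0, "dz": 0, "rx": 0, "ry": 0, "rz": 0, "grip": -1},
    {"dx": 0, "dy": 0, "dz": 0, "rx": 0, "ry": 0, "rz": 0, "grip": -1},
  ],
  squeeze=40,
)

```text
time: 14.55
tcp_pos: [0.4249, 0.0068, 0.003]
ee_rot: [-2.73, 1.548, -0.002]
ft_force: [-1.4, 0.7, 6.1]
width: 0.0186
```

```bash
python3 go.py .4225,.006,.11,-59
```

```text
t 14.55 tcp [0.4249 0.0068 0.003 ] xyaw -59.12 tilt 0.19 w 0.0186 q6 0.06 F [-1.4  0.7  6.1]
-> [0.4225, 0.006, 0.11, -59.0] now-axes [-0.0006  0.0021 -0.107 ] turned-axes [-0.0005  0.0024 -0.107 ] turn [-0.0033  0.0001 -0.0021]
```

Emit:
send_rows(
  deltas=[
    {"dx": 0, "dy": 0, "dz": -0.02, "rx": 0, "ry": 0, "rz": 0, "grip": -1},
    {"dx": 0, "dy": 0, "dz": -0.04, "rx": 0, "ry": 0, "rz": 0, "grip": -1},
    {"dx": 0, "dy": 0, "dz": -0.05, "rx": 0, "ry": 0, "rz": 0, "grip": -1},
    {"dx": 0, "dy": 0, "dz": 0, "rx": 0, "ry": 0, "rz": 0, "grip": -1},
  ],
)

```text
time: 15.05
tcp_pos: [0.4267, 0.0075, 0.1161]
ee_rot: [-2.726, 1.545, -0.009]
ft_force: [0.3, -0.2, -1.9]
width: 0.0186
```

```bash
python3 go.py .575,.2465,.11,-1.4; python3 -c "
from station import vision
from h import *
s=vision.snapshot('side');crop(s,200,140,200,130,4,'g12.png')"
```

```text
t 15.05 tcp [0.4267 0.0075 0.1161] xyaw -59.1 tilt 0.59 w 0.0186 q6 0.06 F [ 0.3 -0.2 -1.9]
-> [0.575, 0.2465, 0.11, -1.4] now-axes [-0.1289 -0.25    0.0086] turned-axes [ 0.1424 -0.2426  0.0061] turn [-0.009  -0.0058 -1.007 ]
```

View pics/g12.png

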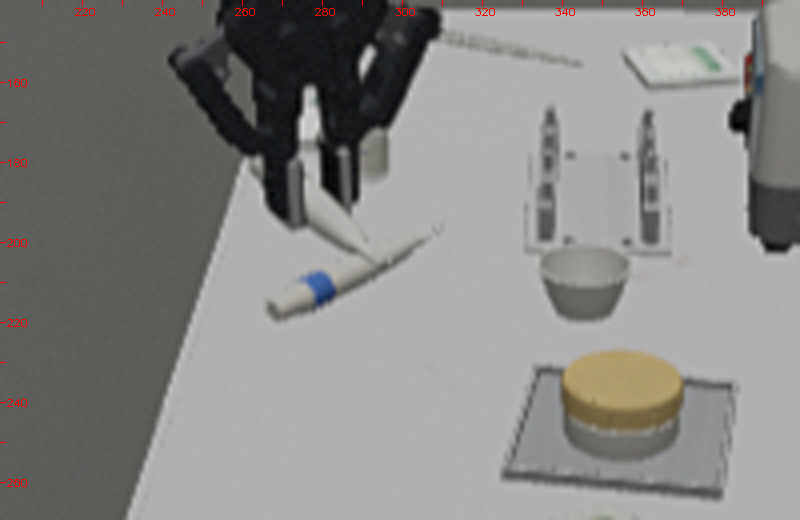

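Emit:
send_rows(
  deltas=[
    {"dx": 0, "dy": 0, "dz": 0, "rx": -0.009, "ry": -0.006, "rz": -0.168, "grip": -1},
    {"dx": 0, "dy": 0, "dz": 0, "rx": 0, "ry": 0, "rz": -0.168, "grip": -1},
    {"dx": 0, "dy": 0, "dz": 0, "rx": 0, "ry": 0, "rz": -0.168, "grip": -1},
    {"dx": 0, "dy": 0, "dz": 0, "rx": 0, "ry": 0, "rz": -0.168, "grip": -1},
    {"dx": 0, "dy": 0, "dz": 0, "rx": 0, "ry": 0, "rz": -0.168, "grip": -1},
    {"dx": 0, "dy": 0, "dz": 0, "rx": 0, "ry": 0, "rz": -0.167, "grip": -1},
  ],
)

```text
time: 15.85
tcp_pos: [0.4233, 0.0061, 0.1111]
ee_rot: [-3.141, 0.031, 0.018]
ft_force: [-0.2, -0.2, -1.2]
width: 0.0188
```

Emit:
send_rows(
  deltas=[
    {"dx": 0.0235, "dy": -0.04, "dz": 0, "rx": 0, "ry": 0, "rz": 0, "grip": -1},
    {"dx": 0.0235, "dy": -0.04, "dz": 0, "rx": 0, "ry": 0, "rz": 0, "grip": -1},
    {"dx": 0.0235, "dy": -0.04, "dz": 0, "rx": 0, "ry": 0, "rz": 0, "grip": -1},
    {"dx": 0.0235, "dy": -0.04, "dz": 0, "rx": 0, "ry": 0, "rz": 0, "grip": -1},
    {"dx": 0.0235, "dy": -0.04, "dz": 0, "rx": 0, "ry": 0, "rz": 0, "grip": -1},
    {"dx": 0.0235, "dy": -0.04, "dz": 0, "rx": 0, "ry": 0, "rz": 0, "grip": -1},
    {"dx": 0, "dy": 0, "dz": 0, "rx": 0, "ry": 0, "rz": 0, "grip": -1},
  ],
)

```text
time: 16.73
tcp_pos: [0.5718, 0.2449, 0.1088]
ee_rot: [3.141, -0.037, -0.017]
ft_force: [-0.4, -0.2, -1.4]
width: 0.0187
```

```bash
python3 go.py .575,.2465,.07,-1.4
```

```text
t 16.73 tcp [0.5718 0.2449 0.1088] xyaw -1.35 tilt 0.62 w 0.0187 q6 0.84 F [-0.4 -0.2 -1.4]
-> [0.575, 0.2465, 0.07, -1.4] now-axes [ 0.0036 -0.0017  0.0388] turned-axes [ 0.0031 -0.0017  0.0388] turn [0.0008 0.0108 0.001 ]
```

Emit:
send_rows(
  deltas=[
    {"dx": 0.003, "dy": -0.0017, "dz": 0.02, "rx": 0, "ry": 0.0105, "rz": 0, "grip": -1},
    {"dx": 0, "dy": 0, "dz": 0.018, "rx": 0, "ry": 0, "rz": 0, "grip": -1},
    {"dx": 0, "dy": 0, "dz": 0, "rx": 0, "ry": 0, "rz": 0, "grip": -1},
  ],
)

```text
time: 17.1
tcp_pos: [0.5726, 0.2431, 0.071]
ee_rot: [3.139, -0.04, -0.004]
ft_force: [0.5, -0.3, -0.7]
width: 0.0185
```

```bash
python3 go.py .575,.2465,.034,-1.4; python3 -c "
from station import vision
from h import *
s=vision.snapshot('side');crop(s,280,120,130,100,6,'g13.png')
s=vision.snapshot('top');crop(s,140,150,160,130,5,'g13t.png')"
```

```text
t 17.1 tcp [0.5726 0.2431 0.071 ] xyaw -1.47 tilt 0.17 w 0.0185 q6 0.83 F [ 0.5 -0.3 -0.7]
-> [0.575, 0.2465, 0.034, -1.4] now-axes [ 0.0024 -0.0035  0.037 ] turned-axes [ 0.0024 -0.0035  0.037 ] turn [ 0.0019  0.0022 -0.0012]
```

View pics/g13.png

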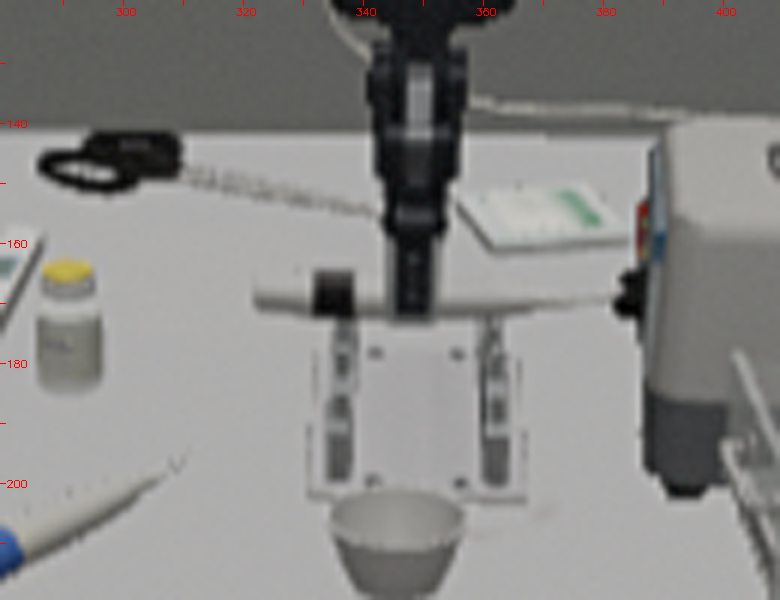

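View pics/g13t.png

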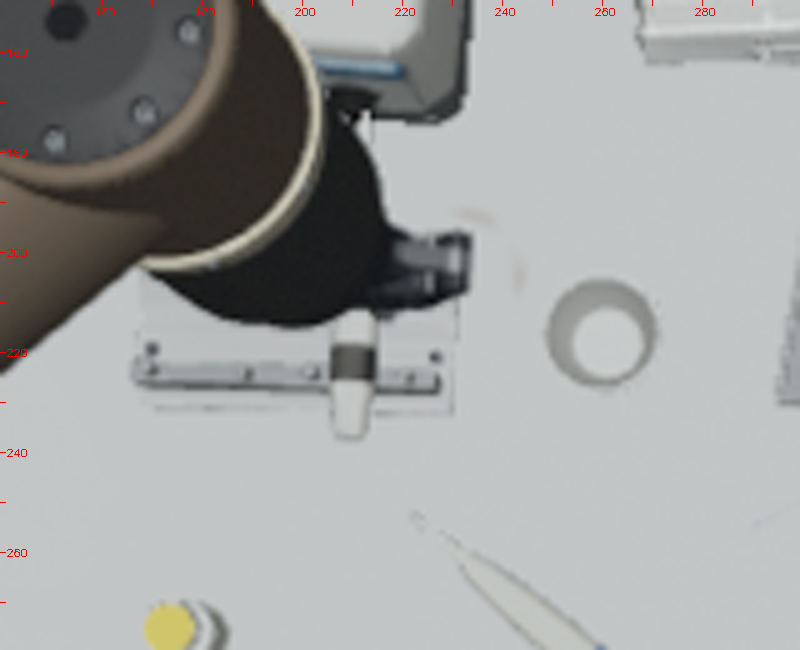

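```bash
python3 -c "
from m import *
" >/dev/null; python3 - <<'E'
from h import *
from station import vision
import pickle
t,s=pickle.load(open("s0.pkl","rb"))
crop(t,170,140,80,60,10,"k_t.png"); crop(s,360,140,60,60,10,"k_s.png")
n=vision.snapshot("side"); crop(n,340,140,80,60,10,"k_n.png")
E
```

```text
(no output)
```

View pics/k_t.png

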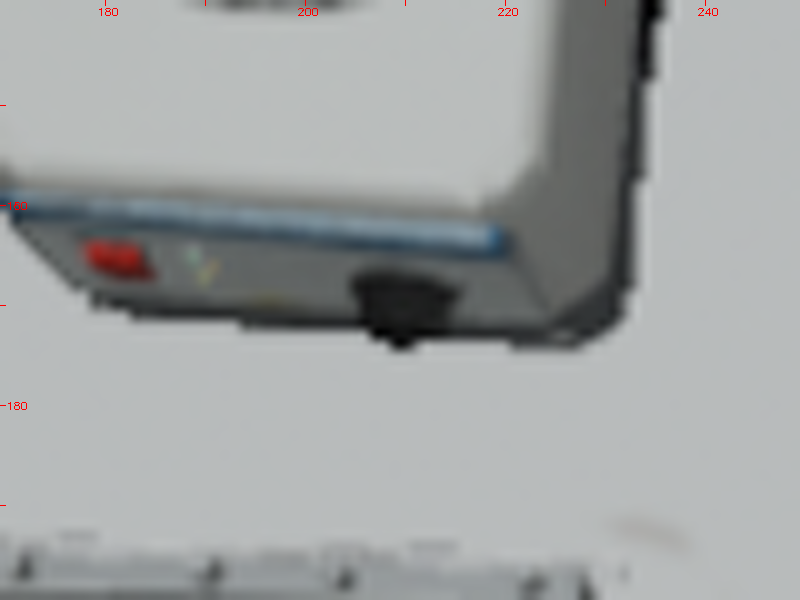

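View pics/k_s.png

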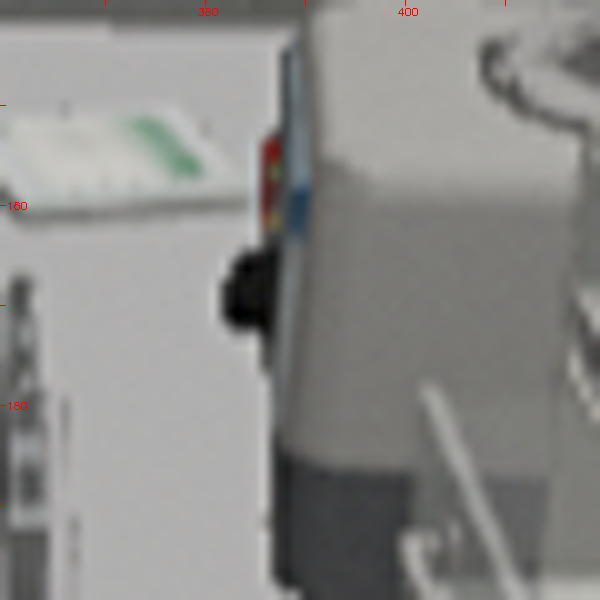

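View pics/k_n.png

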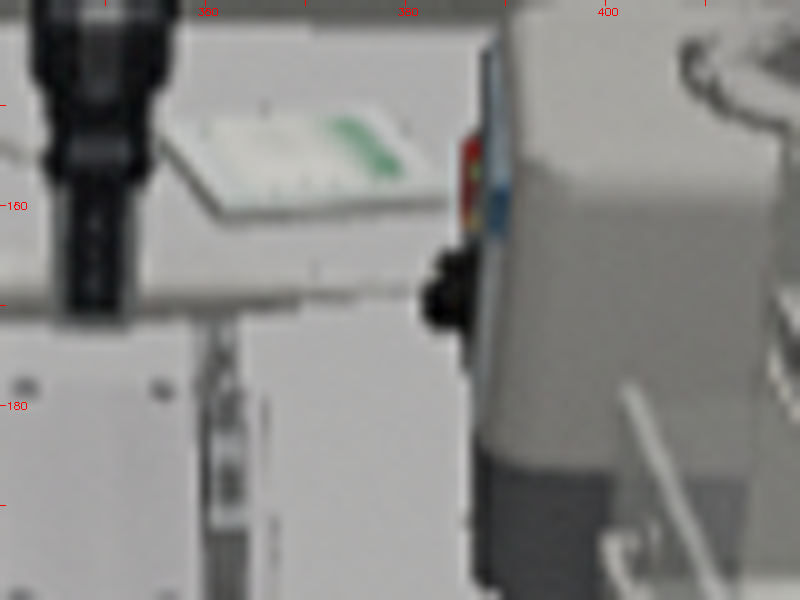

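```bash
python3 - <<'E'
from h import *
import pickle
t,s=pickle.load(open("s0.pkl","rb"))
print(tri(t,(209.5,172),s,(382,169)))
print(tri(t,(209.5,173.5),s,(383,170)))
for z in(.04,.078,.1):print(z,atz(t,209.5,172,z))
# knob project: with y=.245, x from side at each z
print("tip at x=.655,y=.245,z=.078 side px",proj(s,(.655,.245,.078)),proj(s,(.655,.245,.04)))
E
```

```text
(array([0.65640698, 0.25032493, 0.07588109]), np.float64(0.0068459200752697905))
(array([0.65654401, 0.25110123, 0.07233089]), np.float64(0.0016250078140162007))
0.04 [0.66922275 0.25797197 0.04      ]
0.078 [0.65939453 0.25007463 0.078     ]
0.1 [0.65370451 0.24550248 0.1       ]
tip at x=.655,y=.245,z=.078 side px [383.03157471 168.68708732] [382.09793373 183.13680658]
```

Emit:
send_rows(
  deltas=[
    {"dx": -0.009, "dy": 0, "dz": 0, "rx": 0, "ry": 0, "rz": 0, "grip": -1},
    {"dx": 0, "dy": -0.003, "dz": 0.015, "rx": 0.002, "ry": 0.002, "rz": 0, "grip": -1},
    {"dx": 0, "dy": 0, "dz": 0.012, "rx": 0, "ry": 0, "rz": 0, "grip": -1},
    {"dx": 0, "dy": 0, "dz": 0, "rx": 0, "ry": 0, "rz": 0, "grip": -1},
  ],
)

```text
time: 17.75
tcp_pos: [0.5645, 0.2472, 0.0447]
ee_rot: [-3.14, 0.039, -0.002]
ft_force: [-0.6, 0.5, -1.1]
width: 0.0188
```

```bash
python3 go.py .566,.2465,.034,-1.4; python3 -c "
from station import vision
from h import *
s=vision.snapshot('side');crop(s,280,120,130,100,6,'g14.png')
s=vision.snapshot('top');crop(s,140,180,130,80,6,'g14t.png')"
```

```text
t 17.75 tcp [0.5645 0.2472 0.0447] xyaw -1.43 tilt 0.11 w 0.0188 q6 0.82 F [-0.6  0.5 -1.1]
-> [0.566, 0.2465, 0.034, -1.4] now-axes [0.0015 0.0007 0.0107] turned-axes [0.0015 0.0007 0.0107] turn [-0.0012 -0.0015 -0.0006]
```

View pics/g14.png

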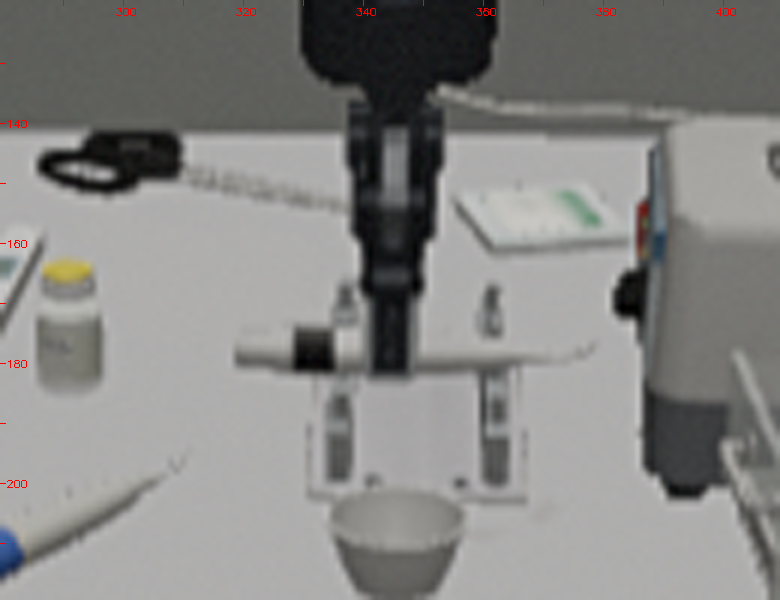

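View pics/g14t.png

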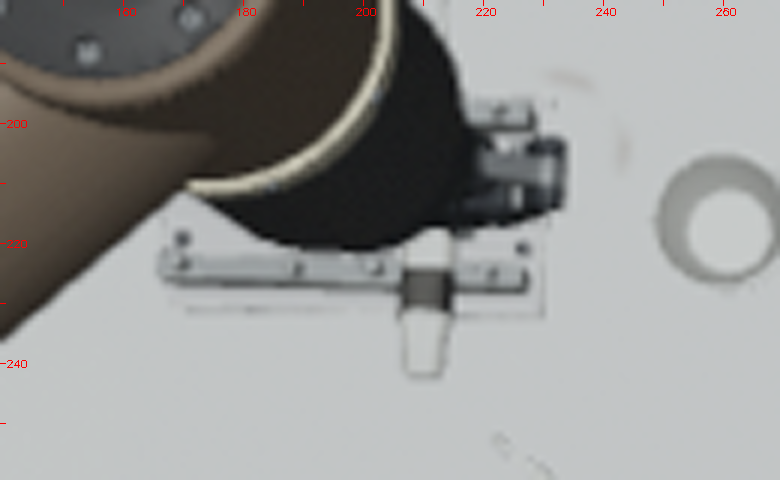

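Emit:
send_rows(
  deltas=[
    {"dx": 0.002, "dy": 0.0012, "dz": 0.007, "rx": 0, "ry": 0, "rz": 0, "grip": -1},
    {"dx": 0, "dy": 0, "dz": 0.0035, "rx": 0, "ry": 0, "rz": 0, "grip": -1},
    {"dx": 0, "dy": 0, "dz": 0, "rx": 0, "ry": 0, "rz": 0, "grip": -1},
  ],
)

```text
time: 18.23
tcp_pos: [0.5672, 0.2463, 0.0355]
ee_rot: [-3.139, 0.04, -0.005]
ft_force: [-0.4, 0.4, -1.3]
width: 0.0184
```

```bash
python3 go.py .566,.2465,.034,-1.4; python3 -c "
from station import vision
from h import *
s=vision.snapshot('side');crop(s,300,140,100,70,8,'g15.png')"
```

```text
t 18.23 tcp [0.5672 0.2463 0.0355] xyaw -1.45 tilt 0.23 w 0.0184 q6 0.82 F [-0.4  0.4 -1.3]
-> [0.566, 0.2465, 0.034, -1.4] now-axes [-0.0012 -0.0001  0.0015] turned-axes [-0.0012 -0.0001  0.0015] turn [-0.0025 -0.0032 -0.0008]
```

View pics/g15.png

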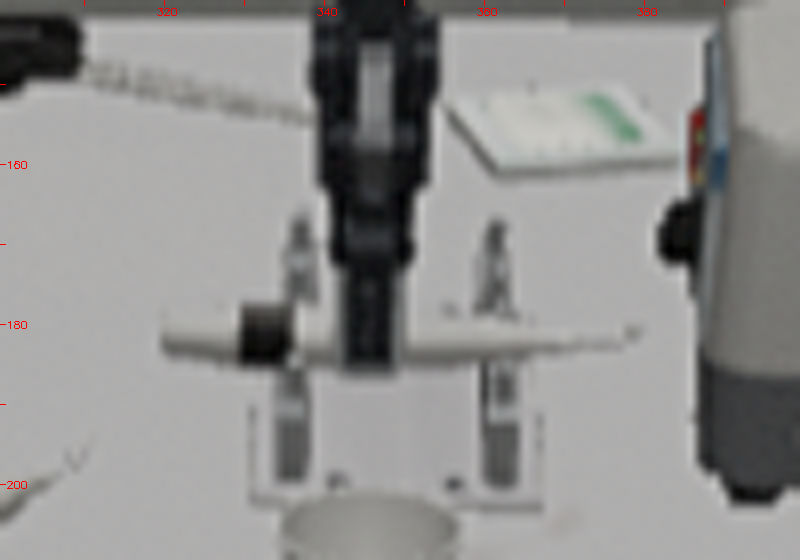

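Emit:
send_rows(
  deltas=[
    {"dx": 0, "dy": 0, "dz": 0.0015, "rx": -0.002, "ry": -0.003, "rz": 0, "grip": -1},
    {"dx": 0, "dy": 0, "dz": 0.001, "rx": 0, "ry": 0, "rz": 0, "grip": -1},
    {"dx": 0, "dy": 0, "dz": 0, "rx": 0, "ry": 0, "rz": 0, "grip": -1},
  ],
)

```text
time: 18.65
tcp_pos: [0.5673, 0.2466, 0.0333]
ee_rot: [-3.14, 0.039, -0.001]
ft_force: [0.2, -0.3, -1.1]
width: 0.0187
```

```bash
python3 go.py
```

```text
t 18.65 tcp [0.5673 0.2466 0.0333] xyaw -1.43 tilt 0.06 w 0.0187 q6 0.82 F [ 0.2 -0.3 -1.1]
```

Emit:
send_rows(
  deltas=[
    {"dx": 0, "dy": 0, "dz": 0.001, "rx": 0, "ry": 0, "rz": 0, "grip": -1},
    {"dx": 0, "dy": 0, "dz": 0, "rx": 0, "ry": 0, "rz": 0, "grip": -0.5},
    {"dx": 0, "dy": 0, "dz": 0, "rx": 0, "ry": 0, "rz": 0, "grip": -0.2},
    {"dx": 0, "dy": 0, "dz": 0, "rx": 0, "ry": 0, "rz": 0, "grip": 0},
    {"dx": 0, "dy": 0, "dz": 0, "rx": 0, "ry": 0, "rz": 0, "grip": 0},
    {"dx": 0, "dy": 0, "dz": -0.02, "rx": 0, "ry": 0, "rz": 0, "grip": 0},
    {"dx": 0, "dy": 0, "dz": -0.03, "rx": 0, "ry": 0, "rz": 0, "grip": 0},
    {"dx": 0, "dy": 0, "dz": -0.04, "rx": 0, "ry": 0, "rz": 0, "grip": 0.1},
  ],
)

```text
time: 19.65
tcp_pos: [0.5667, 0.2461, 0.1224]
ee_rot: [3.141, -0.039, -0.002]
ft_force: [-0.2, 1.4, -0.1]
width: 0.0468
```

```bash
python3 go.py .4302,.1642,.11,51.2; python3 -c "
from station import vision
from h import *
s=vision.snapshot('side');crop(s,300,140,100,70,8,'g16.png')
"
```

```text
t 19.65 tcp [0.5667 0.2461 0.1224] xyaw -1.44 tilt 0.06 w 0.0468 q6 0.82 F [-0.2  1.4 -0.1]
-> [0.4302, 0.1642, 0.11, 51.2] now-axes [-0.1344  0.0853  0.0126] turned-axes [-0.1494 -0.0551  0.0124] turn [-1.000e-04  1.100e-03 -9.187e-01]
```

View pics/g16.png

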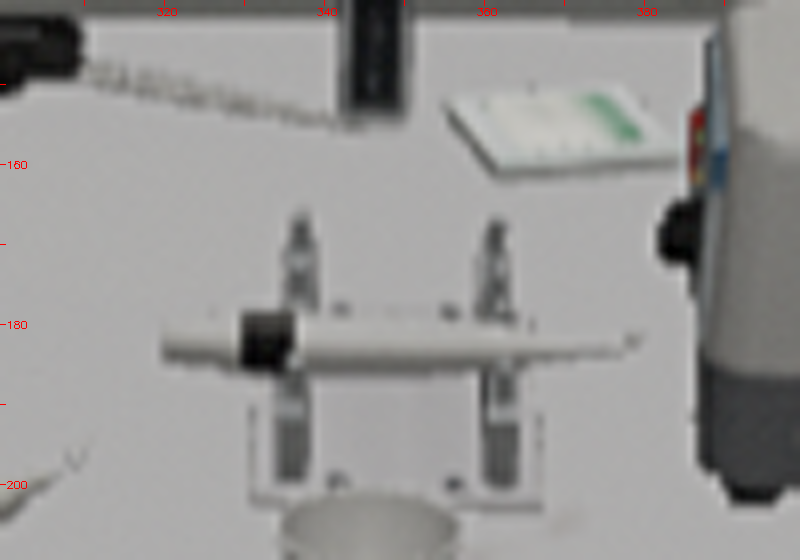

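Emit:
send_rows(
  deltas=[
    {"dx": -0.0448, "dy": 0.0284, "dz": 0, "rx": 0, "ry": 0, "rz": 0, "grip": 0.1},
    {"dx": -0.0448, "dy": 0.0284, "dz": 0, "rx": 0, "ry": 0, "rz": 0, "grip": 0.1},
    {"dx": -0.0448, "dy": 0.0285, "dz": 0, "rx": 0, "ry": 0, "rz": 0, "grip": 0.1},
    {"dx": 0, "dy": 0, "dz": 0, "rx": 0, "ry": 0, "rz": -0.184, "grip": 0.1},
    {"dx": 0, "dy": 0, "dz": 0, "rx": 0, "ry": 0, "rz": -0.184, "grip": 0.1},
    {"dx": 0, "dy": 0, "dz": 0, "rx": 0, "ry": 0, "rz": -0.184, "grip": 0.1},
    {"dx": 0, "dy": 0, "dz": 0, "rx": 0, "ry": 0, "rz": -0.184, "grip": 0.1},
    {"dx": 0, "dy": 0, "dz": 0, "rx": 0, "ry": 0, "rz": -0.183, "grip": 0.1},
  ],
)

```text
time: 20.7
tcp_pos: [0.4308, 0.1646, 0.1223]
ee_rot: [-2.828, -1.366, -0.002]
ft_force: [-0.2, 0.6, 0.6]
width: 0.0467
```

Emit:
send_rows(
  deltas=[
    {"dx": 0, "dy": 0, "dz": 0.05, "rx": 0, "ry": 0, "rz": 0, "grip": 0.1},
    {"dx": 0, "dy": 0, "dz": 0, "rx": 0, "ry": 0, "rz": 0, "grip": 0.1},
    {"dx": 0, "dy": 0, "dz": 0, "rx": 0, "ry": 0, "rz": 0, "grip": 0.1},
  ],
)

```text
time: 21.08
tcp_pos: [0.4314, 0.1649, 0.0732]
ee_rot: [-2.833, -1.358, -0.002]
ft_force: [0.7, 0.0, 1.3]
width: 0.0468
```

```bash
python3 go.py .4302,.1642,.003,51.2; python3 -c "
from station import vision
from h import *
s=vision.snapshot('side');crop(s,220,150,130,90,6,'g17.png')
"
```

```text
t 21.07 tcp [0.4314 0.1649 0.0732] xyaw 51.24 tilt 0.08 w 0.0468 q6 1.67 F [0.7 0.  1.3]
-> [0.4302, 0.1642, 0.003, 51.2] now-axes [-0.0014 -0.0005  0.0702] turned-axes [-0.0013 -0.0004  0.0702] turn [ 0.0005 -0.0013  0.0006]
```

View pics/g17.png

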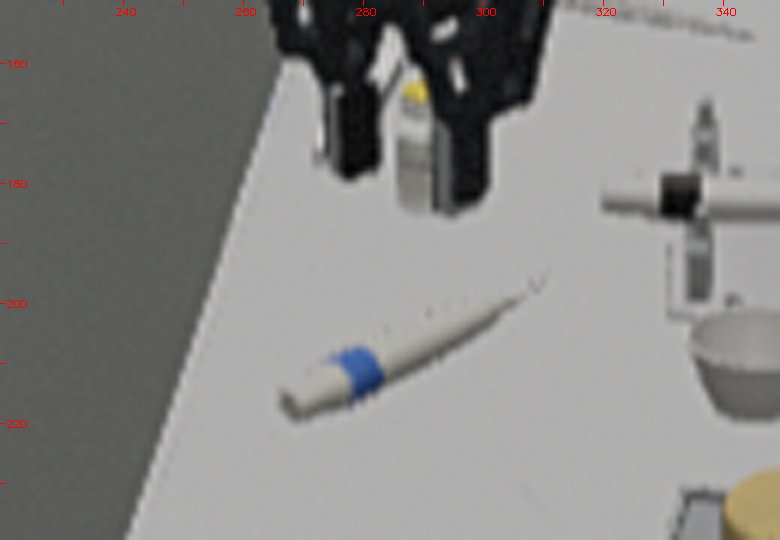

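Emit:
send_rows(
  deltas=[
    {"dx": -0.001, "dy": 0, "dz": 0.04, "rx": 0, "ry": 0, "rz": 0, "grip": 0.1},
    {"dx": 0, "dy": 0, "dz": 0.024, "rx": 0, "ry": 0, "rz": 0, "grip": 0.1},
    {"dx": 0, "dy": 0, "dz": 0, "rx": 0, "ry": 0, "rz": 0, "grip": 0.1},
  ],
)

```text
time: 21.5
tcp_pos: [0.4302, 0.1638, 0.0082]
ee_rot: [-2.833, -1.358, 0.0]
ft_force: [0.5, 0.1, -0.3]
width: 0.0473
```

```bash
python3 go.py .4302,.1642,.003,51.2; python3 -c "
from station import vision
from h import *
s=vision.snapshot('side');crop(s,220,150,130,90,6,'g18.png')
"
```

```text
t 21.5 tcp [0.4302 0.1638 0.0082] xyaw 51.22 tilt 0.01 w 0.0473 q6 1.67 F [ 0.5  0.1 -0.3]
-> [0.4302, 0.1642, 0.003, 51.2] now-axes [ 0.0003 -0.0002  0.0052] turned-axes [ 0.0003 -0.0002  0.0052] turn [-0.0001  0.0001  0.0004]
```

View pics/g18.png

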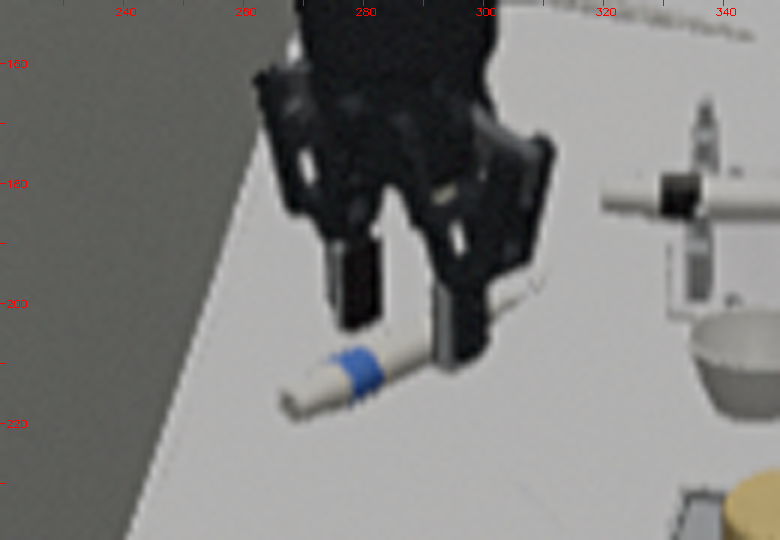

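Emit:
send_rows(
  deltas=[
    {"dx": 0, "dy": 0, "dz": 0.0052, "rx": 0, "ry": 0, "rz": 0, "grip": 0.1},
    {"dx": 0, "dy": 0, "dz": 0, "rx": 0, "ry": 0, "rz": 0, "grip": -0.3},
    {"dx": 0, "dy": 0, "dz": 0, "rx": 0, "ry": 0, "rz": 0, "grip": -1},
    {"dx": 0, "dy": 0, "dz": 0, "rx": 0, "ry": 0, "rz": 0, "grip": -1},
    {"dx": 0, "dy": 0, "dz": 0, "rx": 0, "ry": 0, "rz": 0, "grip": -1},
    {"dx": 0, "dy": 0, "dz": -0.02, "rx": 0, "ry": 0, "rz": 0, "grip": -1},
    {"dx": 0, "dy": 0, "dz": -0.04, "rx": 0, "ry": 0, "rz": 0, "grip": -1},
    {"dx": 0, "dy": 0, "dz": -0.05, "rx": 0, "ry": 0, "rz": 0, "grip": -1},
  ],
  squeeze=40,
)

```text
time: 22.55
tcp_pos: [0.4296, 0.1633, 0.1138]
ee_rot: [2.833, 1.358, -0.001]
ft_force: [0.4, 1.1, 0.4]
width: 0.0181
```

Emit:
send_rows(
  deltas=[
    {"dx": 0, "dy": 0, "dz": 0, "rx": 0, "ry": 0, "rz": 0.184, "grip": -1},
    {"dx": 0, "dy": 0, "dz": 0, "rx": 0, "ry": 0, "rz": 0.184, "grip": -1},
    {"dx": 0, "dy": 0, "dz": 0, "rx": 0, "ry": 0, "rz": 0.184, "grip": -1},
    {"dx": 0, "dy": 0, "dz": 0, "rx": 0, "ry": 0, "rz": 0.184, "grip": -1},
    {"dx": 0, "dy": 0, "dz": 0, "rx": 0, "ry": 0, "rz": 0.183, "grip": -1},
    {"dx": 0, "dy": 0, "dz": 0, "rx": 0, "ry": 0, "rz": 0, "grip": -1},
  ],
)

```text
time: 23.3
tcp_pos: [0.4301, 0.1638, 0.1132]
ee_rot: [-3.14, 0.037, -0.001]
ft_force: [0.4, -0.4, 0.1]
width: 0.0189
```

```bash
python3 go.py .566,.3215,.115,-1.4; python3 -c "
from station import vision
from h import *
s=vision.snapshot('side');crop(s,220,130,150,100,5,'g19.png')
"
```

```text
t 23.3 tcp [0.4301 0.1638 0.1132] xyaw -1.37 tilt 0.08 w 0.0189 q6 0.75 F [ 0.4 -0.4  0.1]
-> [0.566, 0.3215, 0.115, -1.4] now-axes [ 0.1321 -0.1609 -0.0015] turned-axes [ 0.132  -0.161  -0.0018] turn [-0.0012 -0.0008  0.0006]
```

View pics/g19.png

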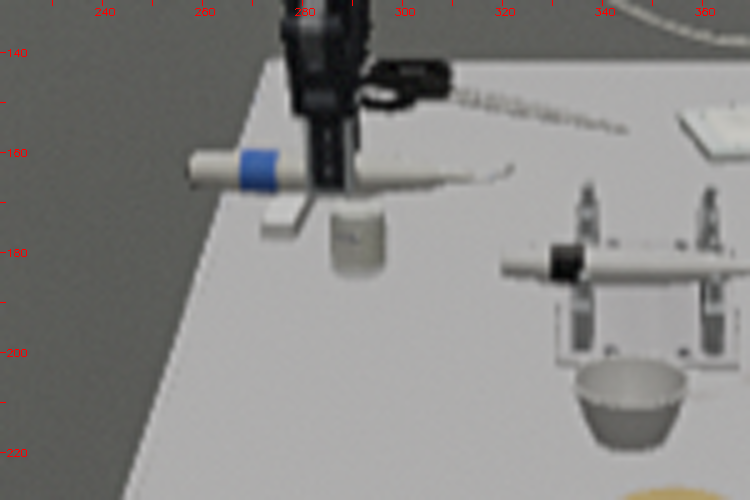

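Emit:
send_rows(
  deltas=[
    {"dx": 0.026, "dy": -0.0322, "dz": 0, "rx": 0, "ry": 0, "rz": 0, "grip": -1},
    {"dx": 0.026, "dy": -0.0322, "dz": 0, "rx": 0, "ry": 0, "rz": 0, "grip": -1},
    {"dx": 0.026, "dy": -0.0322, "dz": 0, "rx": 0, "ry": 0, "rz": 0, "grip": -1},
    {"dx": 0.026, "dy": -0.0322, "dz": 0, "rx": 0, "ry": 0, "rz": 0, "grip": -1},
    {"dx": 0.026, "dy": -0.0322, "dz": 0, "rx": 0, "ry": 0, "rz": 0, "grip": -1},
    {"dx": 0, "dy": 0, "dz": 0.03, "rx": 0, "ry": 0, "rz": 0, "grip": -1},
    {"dx": 0, "dy": 0, "dz": 0.03, "rx": 0, "ry": 0, "rz": 0, "grip": -1},
    {"dx": 0, "dy": 0, "dz": 0, "rx": 0, "ry": 0, "rz": 0, "grip": -1},
  ],
)

```text
time: 24.35
tcp_pos: [0.5628, 0.3203, 0.0507]
ee_rot: [3.139, -0.035, -0.005]
ft_force: [-0.8, -0.0, -0.2]
width: 0.019
```

```bash
python3 go.py .566,.3215,.034,-1.4; python3 -c "
from station import vision
from h import *
s=vision.snapshot('side');crop(s,300,120,100,80,8,'g20.png')
s=vision.snapshot('top');crop(s,140,180,130,80,6,'g20t.png')"
```

```text
t 24.35 tcp [0.5628 0.3203 0.0507] xyaw -1.27 tilt 0.23 w 0.019 q6 0.73 F [-0.8 -0.  -0.2]
-> [0.566, 0.3215, 0.034, -1.4] now-axes [ 0.0032 -0.0013  0.0167] turned-axes [ 0.0032 -0.0013  0.0167] turn [0.0027 0.0031 0.0023]
```

View pics/g20.png

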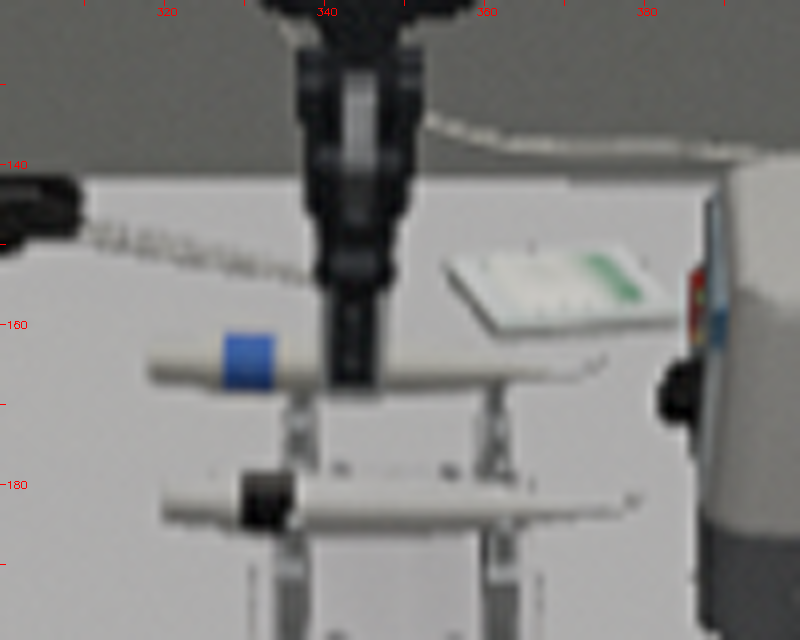

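View pics/g20t.png

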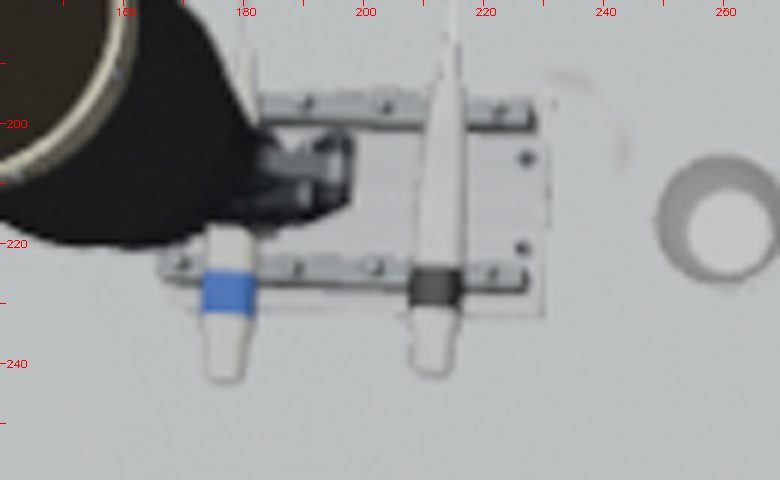

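Emit:
send_rows(
  deltas=[
    {"dx": 0.006, "dy": -0.0005, "dz": 0.009, "rx": 0.0025, "ry": 0.003, "rz": 0.002, "grip": -1},
    {"dx": 0, "dy": 0, "dz": 0.006, "rx": 0, "ry": 0, "rz": 0, "grip": -1},
    {"dx": 0, "dy": 0, "dz": 0, "rx": 0, "ry": 0, "rz": 0, "grip": -1},
  ],
)

```text
time: 24.82
tcp_pos: [0.5701, 0.3216, 0.0379]
ee_rot: [-3.138, 0.043, -0.005]
ft_force: [-0.3, -0.3, -0.4]
width: 0.0185
```

```bash
python3 go.py .566,.3215,.033,-1.4
```

```text
t 24.82 tcp [0.5701 0.3216 0.0379] xyaw -1.55 tilt 0.25 w 0.0185 q6 0.73 F [-0.3 -0.3 -0.4]
-> [0.566, 0.3215, 0.033, -1.4] now-axes [-0.0041  0.0003  0.0049] turned-axes [-0.0041  0.0002  0.0049] turn [-0.003  -0.0032 -0.0027]
```

Emit:
send_rows(
  deltas=[
    {"dx": 0, "dy": 0, "dz": 0.003, "rx": -0.003, "ry": -0.003, "rz": -0.002, "grip": -1},
    {"dx": 0, "dy": 0, "dz": 0.0022, "rx": 0, "ry": 0, "rz": 0, "grip": -1},
    {"dx": 0, "dy": 0, "dz": 0, "rx": 0, "ry": 0, "rz": 0, "grip": -1},
  ],
)

```text
time: 25.2
tcp_pos: [0.5704, 0.3221, 0.0339]
ee_rot: [-3.141, 0.039, -0.002]
ft_force: [-2.4, -1.7, 6.0]
width: 0.0183
```

```bash
python3 go.py .566,.3215,.033,-1.4
```

```text
t 25.2 tcp [0.5704 0.3221 0.0339] xyaw -1.41 tilt 0.08 w 0.0183 q6 0.73 F [-2.4 -1.7  6. ]
-> [0.566, 0.3215, 0.033, -1.4] now-axes [-0.0044  0.0007  0.0009] turned-axes [-0.0044  0.0007  0.0009] turn [-0.0006 -0.0012 -0.0001]
```

Contact (6 N up). Release and rise.

Emit:
send_rows(
  deltas=[
    {"dx": 0, "dy": 0, "dz": 0, "rx": 0, "ry": 0, "rz": 0, "grip": -0.5},
    {"dx": 0, "dy": 0, "dz": 0, "rx": 0, "ry": 0, "rz": 0, "grip": -0.2},
    {"dx": 0, "dy": 0, "dz": 0, "rx": 0, "ry": 0, "rz": 0, "grip": 0},
    {"dx": 0, "dy": 0, "dz": 0, "rx": 0, "ry": 0, "rz": 0, "grip": 0},
    {"dx": 0, "dy": 0, "dz": -0.02, "rx": 0, "ry": 0, "rz": 0, "grip": 0},
    {"dx": 0, "dy": 0, "dz": -0.03, "rx": 0, "ry": 0, "rz": 0, "grip": 0},
    {"dx": 0, "dy": 0, "dz": -0.04, "rx": 0, "ry": 0, "rz": 0, "grip": 0.2},
  ],
)

```text
time: 26.08
tcp_pos: [0.5697, 0.3215, 0.123]
ee_rot: [3.14, -0.039, -0.001]
ft_force: [0.5, 0.2, 0.0]
width: 0.0509
```

```bash
python3 go.py .4257,.328,.115,22.5; python3 -c "
from station import vision
from h import *
s=vision.snapshot('side');crop(s,300,120,100,80,8,'g21.png')"
```

```text
t 26.07 tcp [0.5697 0.3215 0.123 ] xyaw -1.44 tilt 0.08 w 0.0509 q6 0.73 F [0.5 0.2 0. ]
-> [0.4257, 0.328, 0.115, 22.5] now-axes [-0.1441 -0.0029  0.0081] turned-axes [-0.1305 -0.0611  0.008 ] turn [ 0.0009  0.0011 -0.4178]
```

View pics/g21.png

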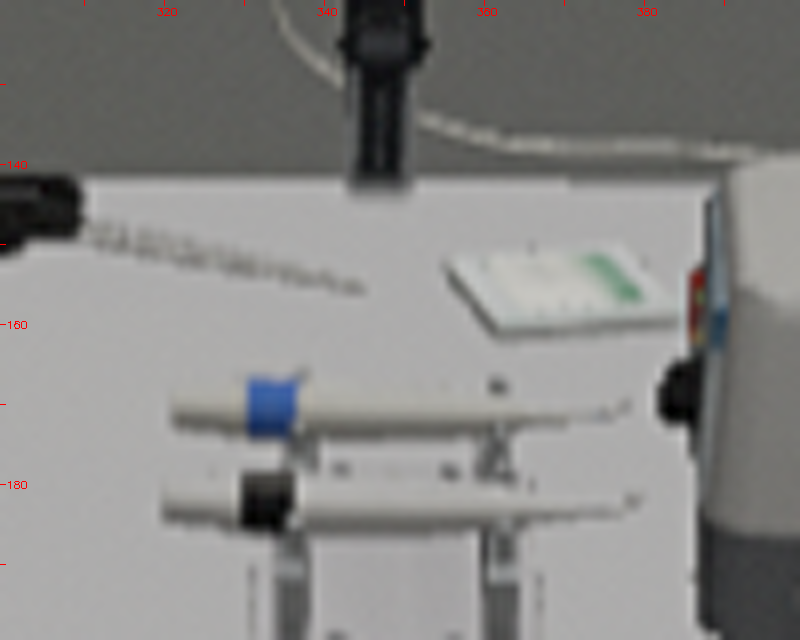

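Emit:
send_rows(
  deltas=[
    {"dx": -0.048, "dy": -0.001, "dz": 0, "rx": 0, "ry": 0, "rz": 0, "grip": 0.3},
    {"dx": -0.048, "dy": -0.001, "dz": 0, "rx": 0, "ry": 0, "rz": 0, "grip": 0.3},
    {"dx": -0.048, "dy": -0.001, "dz": 0, "rx": 0, "ry": 0, "rz": 0, "grip": 0.3},
    {"dx": 0, "dy": 0, "dz": 0, "rx": 0, "ry": 0, "rz": -0.139, "grip": 0.3},
    {"dx": 0, "dy": 0, "dz": 0, "rx": 0, "ry": 0, "rz": -0.139, "grip": 0.3},
    {"dx": 0, "dy": 0, "dz": 0, "rx": 0, "ry": 0, "rz": -0.139, "grip": 0.3},
    {"dx": 0, "dy": 0, "dz": 0.025, "rx": 0, "ry": 0, "rz": 0, "grip": 0.3},
    {"dx": 0, "dy": 0, "dz": 0, "rx": 0, "ry": 0, "rz": 0, "grip": 0.3},
  ],
)

```text
time: 27.12
tcp_pos: [0.4256, 0.3275, 0.0966]
ee_rot: [3.08, 0.611, -0.002]
ft_force: [0.6, 0.1, 0.6]
width: 0.0555
```

```bash
python3 go.py .4257,.328,.02,22.5; python3 -c "
from station import vision
from h import *
s=vision.snapshot('side');crop(s,230,110,120,90,6,'g22.png')"
```

```text
t 27.12 tcp [0.4256 0.3275 0.0966] xyaw 22.43 tilt 0.13 w 0.0555 q6 0.94 F [0.6 0.1 0.6]
-> [0.4257, 0.328, 0.02, 22.5] now-axes [ 0.0004 -0.0005  0.0766] turned-axes [ 0.0003 -0.0004  0.0766] turn [ 0.0014  0.0019 -0.0013]
```

View pics/g22.png

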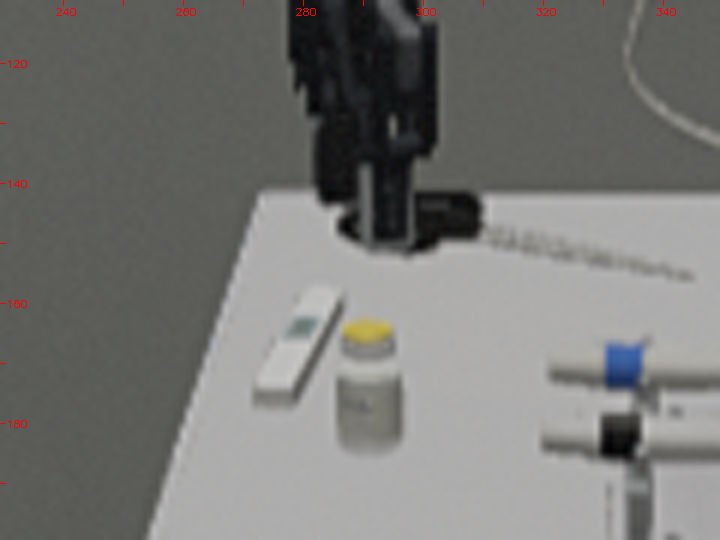

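Emit:
send_rows(
  deltas=[
    {"dx": 0, "dy": -0.0005, "dz": 0.04, "rx": 0.001, "ry": 0.002, "rz": 0, "grip": 0.3},
    {"dx": 0, "dy": 0, "dz": 0.035, "rx": 0, "ry": 0, "rz": 0, "grip": 0.3},
    {"dx": 0, "dy": 0, "dz": 0, "rx": 0, "ry": 0, "rz": 0, "grip": 0.3},
  ],
)

```text
time: 27.55
tcp_pos: [0.4256, 0.328, 0.0217]
ee_rot: [3.08, 0.611, -0.0]
ft_force: [-0.3, 0.1, -0.1]
width: 0.055
```

```bash
python3 go.py .4257,.328,.02,22.5; python3 -c "
from station import vision
from h import *
s=vision.snapshot('side');crop(s,230,110,120,90,6,'g23.png')"
```

```text
t 27.55 tcp [0.4256 0.328  0.0217] xyaw 22.45 tilt 0.08 w 0.055 q6 0.94 F [-0.3  0.1 -0.1]
-> [0.4257, 0.328, 0.02, 22.5] now-axes [0.0001 0.     0.0017] turned-axes [0.0001 0.     0.0017] turn [ 0.0012  0.0005 -0.0009]
```

View pics/g23.png

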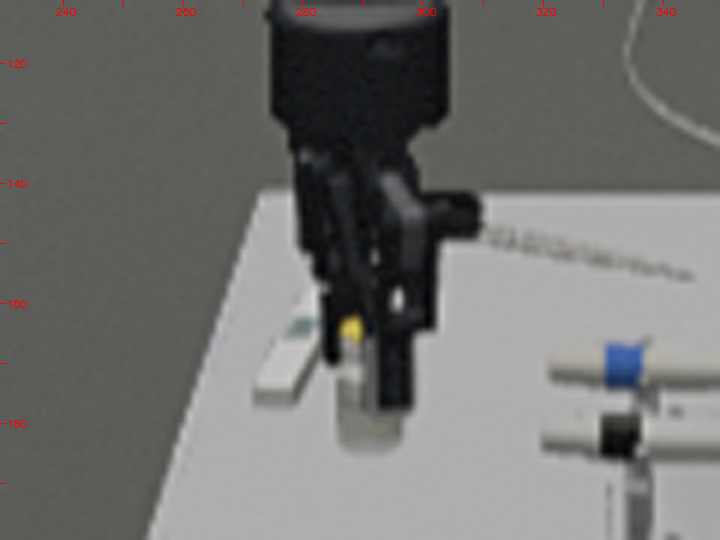

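Emit:
send_rows(
  deltas=[
    {"dx": 0, "dy": 0, "dz": 0, "rx": 0, "ry": 0, "rz": 0, "grip": -0.2},
    {"dx": 0, "dy": 0, "dz": 0, "rx": 0, "ry": 0, "rz": 0, "grip": -1},
    {"dx": 0, "dy": 0, "dz": 0, "rx": 0, "ry": 0, "rz": 0, "grip": -1},
    {"dx": 0, "dy": 0, "dz": 0, "rx": 0, "ry": 0, "rz": 0, "grip": -1},
    {"dx": 0, "dy": 0, "dz": 0, "rx": 0, "ry": 0, "rz": 0, "grip": -1},
  ],
  squeeze=40,
)

```text
time: 28.22
tcp_pos: [0.4271, 0.3302, 0.0249]
ee_rot: [-3.078, -0.612, -0.008]
ft_force: [-0.0, -0.2, 7.4]
width: 0.028
```

```bash
python3 go.py
```

```text
t 28.23 tcp [0.4271 0.3302 0.0249] xyaw 22.49 tilt 0.36 w 0.028 q6 0.94 F [-0.  -0.2  7.4]
```

Emit:
send_rows(
  deltas=[
    {"dx": 0, "dy": 0, "dz": -0.02, "rx": 0, "ry": 0, "rz": 0, "grip": -1},
    {"dx": 0, "dy": 0, "dz": -0.04, "rx": 0, "ry": 0, "rz": 0, "grip": -1},
    {"dx": 0, "dy": 0, "dz": -0.05, "rx": 0, "ry": 0, "rz": 0, "grip": -1},
    {"dx": 0, "dy": 0, "dz": 0, "rx": 0, "ry": 0, "rz": 0, "grip": -1},
  ],
)

```text
time: 28.72
tcp_pos: [0.4278, 0.3312, 0.1381]
ee_rot: [-3.074, -0.611, -0.015]
ft_force: [0.2, -0.6, -0.7]
width: 0.0275
```

```bash
python3 go.py .613,-.2747,.13,22.4; python3 -c "
from station import vision
from h import *
s=vision.snapshot('side');crop(s,230,80,120,100,6,'g24.png')"
```

```text
t 28.73 tcp [0.4278 0.3312 0.1381] xyaw 22.5 tilt 0.71 w 0.0275 q6 0.94 F [ 0.2 -0.6 -0.7]
-> [0.613, -0.2747, 0.13, 22.4] now-axes [-0.0608  0.6307  0.0038] turned-axes [-0.0597  0.6307  0.0081] turn [-0.0058 -0.0108  0.0017]
```

View pics/g24.png

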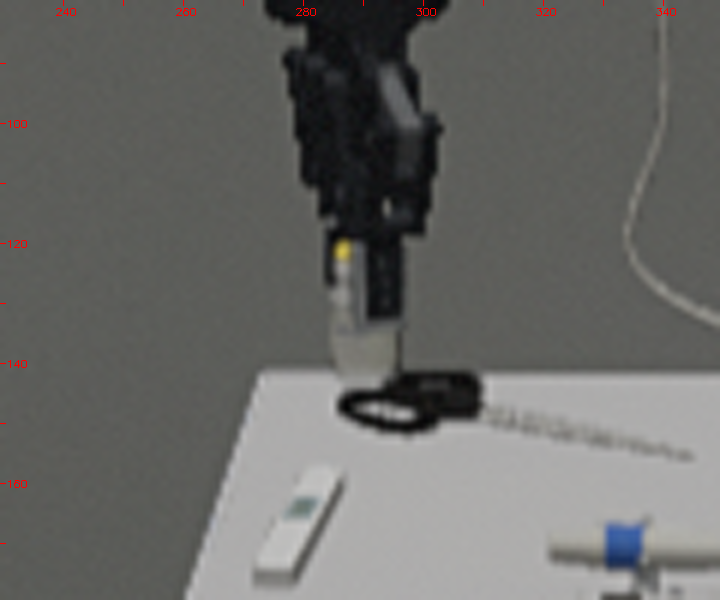

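Emit:
send_rows(
  deltas=[
    {"dx": -0.003, "dy": 0.03, "dz": 0, "rx": 0, "ry": 0, "rz": 0, "grip": -1},
    {"dx": -0.0055, "dy": 0.055, "dz": 0, "rx": 0, "ry": 0, "rz": 0, "grip": -1},
    {"dx": -0.0055, "dy": 0.055, "dz": 0, "rx": 0, "ry": 0, "rz": 0, "grip": -1},
    {"dx": -0.0055, "dy": 0.055, "dz": 0, "rx": 0, "ry": 0, "rz": 0, "grip": -1},
    {"dx": -0.0055, "dy": 0.055, "dz": 0, "rx": 0, "ry": 0, "rz": 0, "grip": -1},
    {"dx": -0.0055, "dy": 0.055, "dz": 0, "rx": 0, "ry": 0, "rz": 0, "grip": -1},
    {"dx": -0.0055, "dy": 0.055, "dz": 0, "rx": 0, "ry": 0, "rz": 0, "grip": -1},
    {"dx": -0.0055, "dy": 0.055, "dz": 0, "rx": 0, "ry": 0, "rz": 0, "grip": -1},
  ],
)

```text
time: 29.78
tcp_pos: [0.546, -0.0723, 0.1317]
ee_rot: [-3.08, -0.611, -0.003]
ft_force: [1.1, 0.4, -0.2]
width: 0.0276
```

```bash
python3 go.py .613,-.2747,.13,22.4
```

```text
t 29.77 tcp [ 0.546  -0.0723  0.1317] xyaw 22.45 tilt 0.14 w 0.0276 q6 1.74 F [ 1.1  0.4 -0.2]
-> [0.613, -0.2747, 0.13, 22.4] now-axes [-0.0154  0.2127  0.0013] turned-axes [-0.0152  0.2127  0.0017] turn [-0.0016 -0.002   0.001 ]
```

Emit:
send_rows(
  deltas=[
    {"dx": -0.0038, "dy": 0.0535, "dz": 0, "rx": 0, "ry": 0, "rz": 0, "grip": -1},
    {"dx": -0.0038, "dy": 0.0535, "dz": 0, "rx": 0, "ry": 0, "rz": 0, "grip": -1},
    {"dx": -0.0038, "dy": 0.0535, "dz": 0, "rx": 0, "ry": 0, "rz": 0, "grip": -1},
    {"dx": -0.0038, "dy": 0.047, "dz": 0, "rx": 0, "ry": 0, "rz": 0, "grip": -1},
    {"dx": 0, "dy": 0, "dz": 0.03, "rx": 0, "ry": 0, "rz": 0, "grip": -1},
    {"dx": 0, "dy": 0, "dz": 0.03, "rx": 0, "ry": 0, "rz": 0, "grip": -1},
    {"dx": 0, "dy": 0, "dz": 0, "rx": 0, "ry": 0, "rz": 0, "grip": -1},
  ],
)

```text
time: 30.65
tcp_pos: [0.609, -0.2676, 0.0686]
ee_rot: [-3.077, -0.609, 0.005]
ft_force: [-0.5, -0.3, 0.5]
width: 0.0279
```

```bash
python3 go.py .613,-.2747,.028,22.4; python3 -c "
from station import vision
from h import *
s=vision.snapshot('side');crop(s,300,220,130,130,5,'g25.png')"
```

```text
t 30.65 tcp [ 0.609  -0.2676  0.0686] xyaw 22.4 tilt 0.32 w 0.0279 q6 2.09 F [-0.5 -0.3  0.5]
-> [0.613, -0.2747, 0.028, 22.4] now-axes [0.0011 0.0083 0.0406] turned-axes [0.001  0.0081 0.0406] turn [-0.005   0.0025  0.0001]
```

View pics/g25.png

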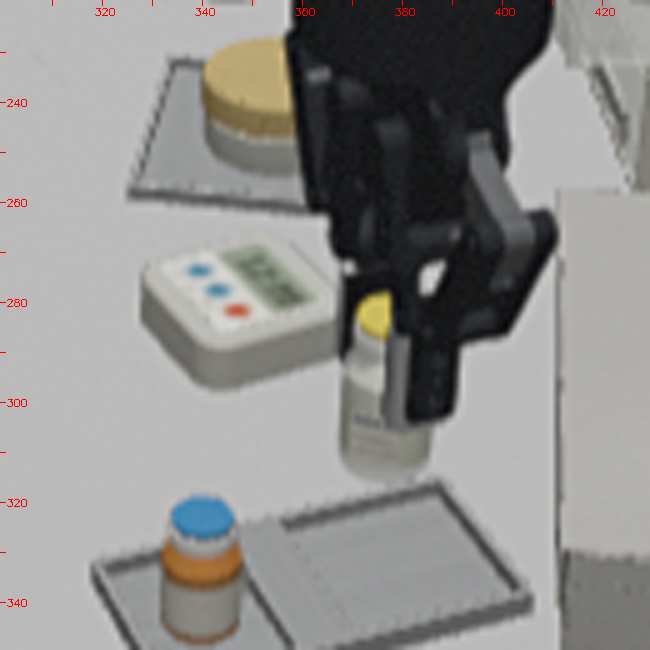

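```bash
python3 - <<'E'
from h import *
import pickle
t,s=pickle.load(open("s0.pkl","rb"))
print(tri(t,(458,178),s,(412,330)),tri(t,(367,173),s,(412,258)))
E
```

```text
(array([ 0.65635051, -0.31705517,  0.04672193]), np.float64(0.0011884566894164014)) (array([ 0.67591716, -0.10812773,  0.04194424]), np.float64(0.014041188411950678))
```

Emit:
send_rows(
  deltas=[
    {"dx": 0.001, "dy": 0.0075, "dz": 0.015, "rx": -0.004, "ry": 0.002, "rz": 0, "grip": -1},
    {"dx": 0, "dy": 0, "dz": 0.014, "rx": 0, "ry": 0, "rz": 0, "grip": -1},
    {"dx": 0, "dy": 0, "dz": 0.006, "rx": 0, "ry": 0, "rz": 0, "grip": -1},
    {"dx": 0, "dy": 0, "dz": 0, "rx": 0, "ry": 0, "rz": 0, "grip": -1},
  ],
)

```text
time: 31.2
tcp_pos: [0.6151, -0.2743, 0.0365]
ee_rot: [3.08, 0.612, 0.007]
ft_force: [0.3, 0.4, -0.7]
width: 0.0277
```

```bash
python3 go.py .613,-.2747,.028,22.4; python3 -c "
from station import vision
from h import *
s=vision.snapshot('side');crop(s,300,240,130,130,5,'g26.png')"
```

```text
t 31.2 tcp [ 0.6151 -0.2743  0.0365] xyaw 22.46 tilt 0.26 w 0.0277 q6 2.09 F [ 0.3  0.4 -0.7]
-> [0.613, -0.2747, 0.028, 22.4] now-axes [-0.0022 -0.0005  0.0085] turned-axes [-0.0021 -0.0005  0.0085] turn [ 0.0023 -0.0039  0.0011]
```

View pics/g26.png

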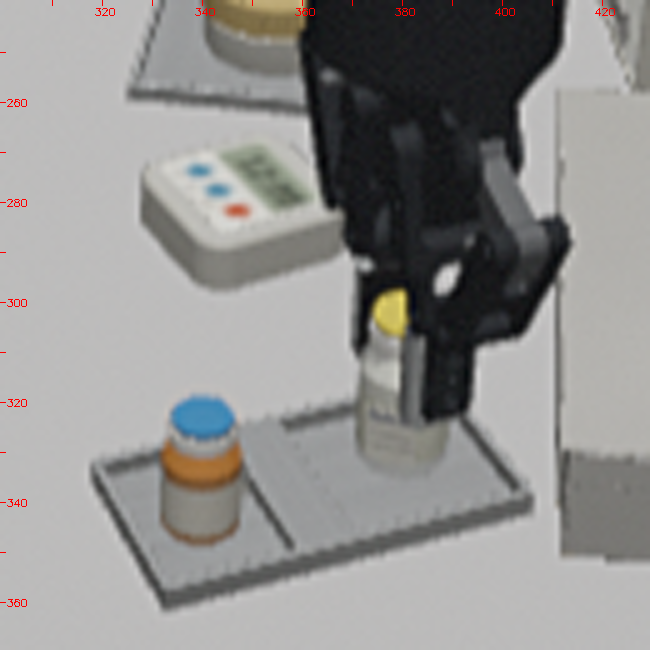

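Emit:
send_rows(
  deltas=[
    {"dx": -0.001, "dy": 0, "dz": 0.004, "rx": 0.002, "ry": -0.003, "rz": 0, "grip": -1},
    {"dx": 0, "dy": 0, "dz": 0.003, "rx": 0, "ry": 0, "rz": 0, "grip": -1},
    {"dx": 0, "dy": 0, "dz": 0.001, "rx": 0, "ry": 0, "rz": 0, "grip": -1},
    {"dx": 0, "dy": 0, "dz": 0, "rx": 0, "ry": 0, "rz": 0, "grip": -1},
  ],
)

```text
time: 31.75
tcp_pos: [0.6146, -0.2748, 0.029]
ee_rot: [3.081, 0.612, 0.003]
ft_force: [0.7, 0.2, 0.2]
width: 0.0276
```

```bash
python3 go.py .613,-.2747,.028,22.4
```

```text
t 31.75 tcp [ 0.6146 -0.2748  0.029 ] xyaw 22.46 tilt 0.11 w 0.0276 q6 2.09 F [0.7 0.2 0.2]
-> [0.613, -0.2747, 0.028, 22.4] now-axes [-0.0014 -0.0007  0.001 ] turned-axes [-0.0014 -0.0007  0.001 ] turn [ 0.0008 -0.0018  0.001 ]
```

Emit:
send_rows(
  deltas=[
    {"dx": 0, "dy": 0, "dz": 0.001, "rx": 0, "ry": 0, "rz": 0, "grip": -1},
    {"dx": 0, "dy": 0, "dz": 0.001, "rx": 0, "ry": 0, "rz": 0, "grip": -1},
    {"dx": 0, "dy": 0, "dz": 0, "rx": 0, "ry": 0, "rz": 0, "grip": -1},
  ],
)

```text
time: 32.12
tcp_pos: [0.6149, -0.2749, 0.0279]
ee_rot: [3.08, 0.612, 0.004]
ft_force: [-2.0, 0.6, 5.3]
width: 0.0277
```

```bash
python3 go.py .613,-.2747,.028,22.4; python3 -c "
from station import vision
from h import *
s=vision.snapshot('side');crop(s,310,270,100,100,6,'g27.png')"
```

```text
t 32.12 tcp [ 0.6149 -0.2749  0.0279] xyaw 22.48 tilt 0.15 w 0.0277 q6 2.09 F [-2.   0.6  5.3]
-> [0.613, -0.2747, 0.028, 22.4] now-axes [-0.0016 -0.0009 -0.0001] turned-axes [-0.0016 -0.0009 -0.0001] turn [ 0.0014 -0.0023  0.0013]
```

View pics/g27.png

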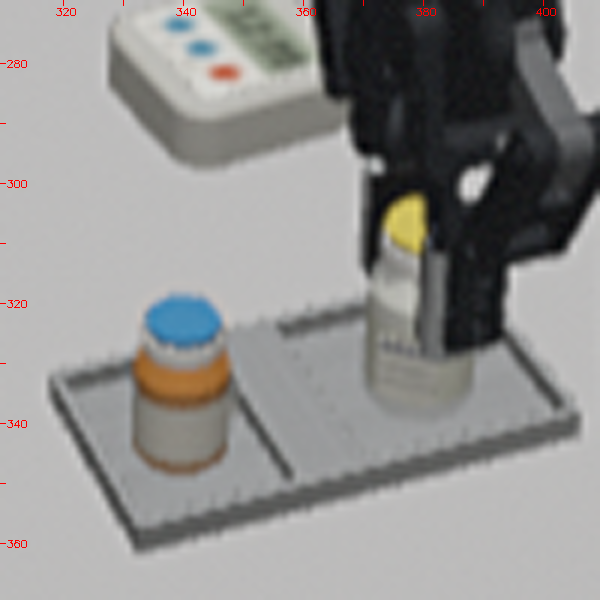

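Contact at the expected height. Release and rise.

Emit:
send_rows(
  deltas=[
    {"dx": 0, "dy": 0, "dz": 0, "rx": 0, "ry": 0, "rz": 0, "grip": -0.2},
    {"dx": 0, "dy": 0, "dz": 0, "rx": 0, "ry": 0, "rz": 0, "grip": 0.2},
    {"dx": 0, "dy": 0, "dz": 0, "rx": 0, "ry": 0, "rz": 0, "grip": 0.2},
    {"dx": 0, "dy": 0, "dz": 0, "rx": 0, "ry": 0, "rz": 0, "grip": 0.2},
    {"dx": 0, "dy": 0, "dz": -0.03, "rx": 0, "ry": 0, "rz": 0, "grip": 0.2},
    {"dx": 0, "dy": 0, "dz": -0.05, "rx": 0, "ry": 0, "rz": 0, "grip": 0.2},
    {"dx": 0, "dy": 0, "dz": -0.05, "rx": 0, "ry": 0, "rz": 0, "grip": 0.2},
  ],
)

```text
time: 33.05
tcp_pos: [0.614, -0.2748, 0.1582]
ee_rot: [3.081, 0.612, 0.002]
ft_force: [1.0, -0.2, 0.0]
width: 0.0514
```

```bash
python3 go.py .40,-.45,.2,22.4
```

```text
t 33.05 tcp [ 0.614  -0.2748  0.1582] xyaw 22.46 tilt 0.06 w 0.0514 q6 2.09 F [ 1.  -0.2  0. ]
-> [0.4, -0.45, 0.2, 22.4] now-axes [-0.2647  0.0801 -0.042 ] turned-axes [-0.2646  0.0804 -0.0418] turn [ 0.0005 -0.001   0.0011]
```

Emit:
send_rows(
  deltas=[
    {"dx": -0.05, "dy": 0.012, "dz": -0.01, "rx": 0, "ry": 0, "rz": 0, "grip": 0.2},
    {"dx": -0.05, "dy": 0.012, "dz": -0.01, "rx": 0, "ry": 0, "rz": 0, "grip": 0.2},
    {"dx": -0.05, "dy": 0.012, "dz": -0.01, "rx": 0, "ry": 0, "rz": 0, "grip": 0.2},
    {"dx": -0.05, "dy": 0.012, "dz": -0.01, "rx": 0, "ry": 0, "rz": 0, "grip": 0.2},
    {"dx": 0, "dy": 0, "dz": 0, "rx": 0, "ry": 0, "rz": 0, "grip": 0.2},
  ],
)

```text
time: 33.67
tcp_pos: [0.4455, -0.3974, 0.1981]
ee_rot: [3.081, 0.606, 0.005]
ft_force: [1.1, 0.4, 0.2]
width: 0.0511
```

```bash
python3 go.py; python3 - <<'E'
from station import vision
from h import *
import pickle
s=vision.snapshot('side');t=vision.snapshot('top');pickle.dump((t,s),open("s1.pkl","wb"))
cv2.imwrite("pics/fs.png",s["pixels"])
crop(s,310,270,100,100,6,'f_s.png');crop(t,390,160,90,90,6,'f_t.png')
crop(t,150,170,130,90,6,'f_r.png');crop(t,280,170,90,80,6,'f_p.png');crop(s,310,150,90,120,5,'f_q.png')
E
```

```text
t 33.67 tcp [ 0.4455 -0.3974  0.1981] xyaw 22.27 tilt 0.21 w 0.0511 q6 2.36 F [1.1 0.4 0.2]
```

View pics/f_s.png

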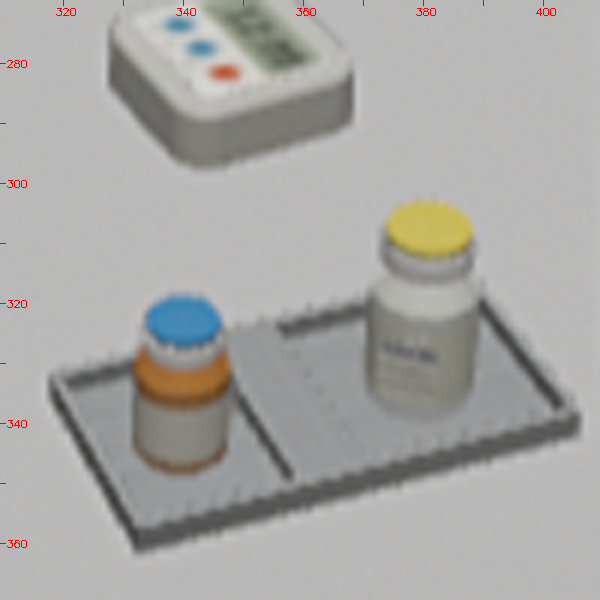

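View pics/f_t.png

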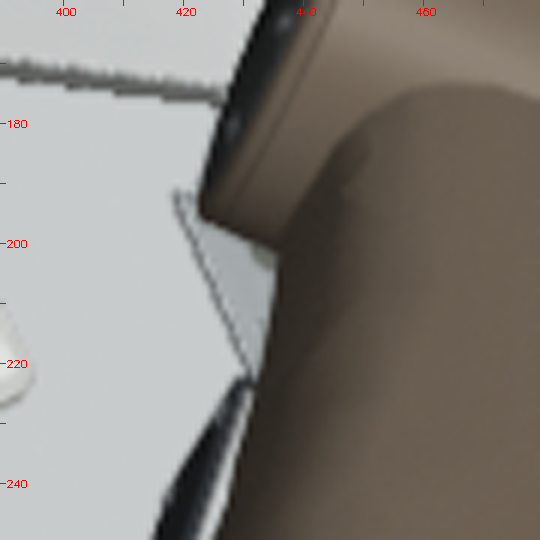

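View pics/f_r.png

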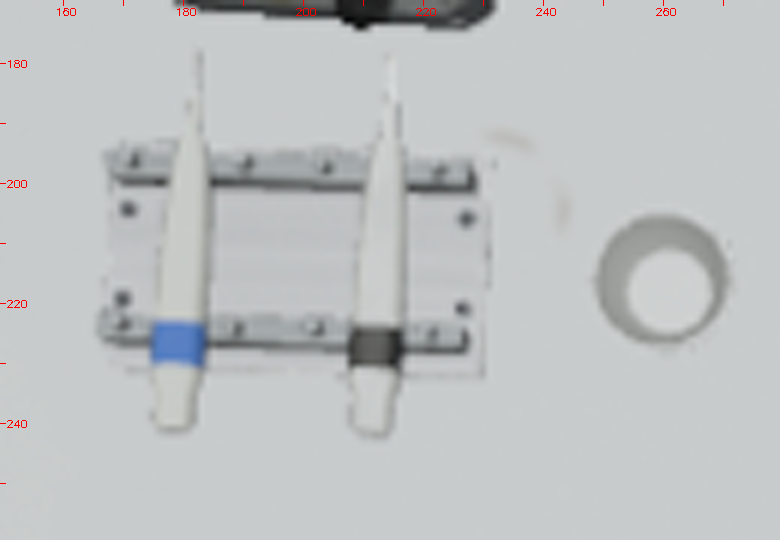

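View pics/f_p.png

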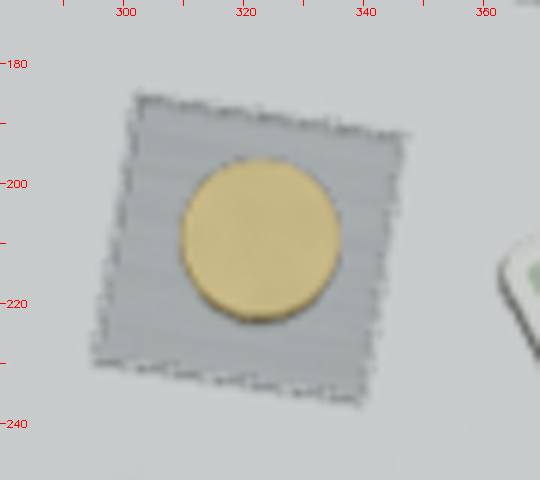

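View pics/f_q.png

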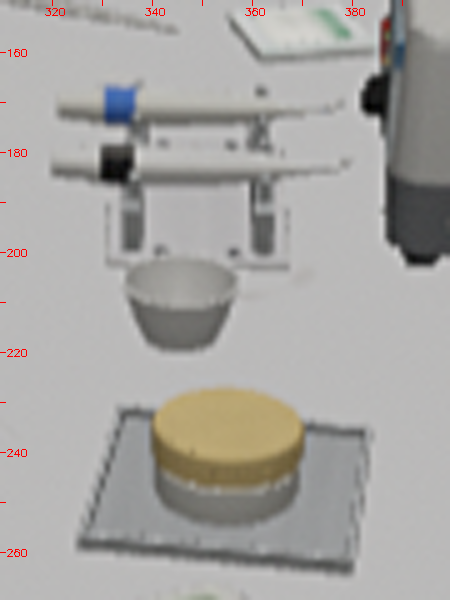

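```bash
python3 - <<'E'
from h import *
import pickle
t,s=pickle.load(open("s1.pkl","rb"))
c=np.array([.5845,-.2865]);y=np.array([.924,.382]);x=np.array([y[1],-y[0]])
for n,u,v,z in [("tall",430/6+309.5,228/6+269.5,.057),("short",184/6+309.5,321/6+269.5,.045)]:
    p=atz(s,u,v,z)[:2]+[.0015,.003]; print(n,p.round(4),"tray xy",((p-c)@x).round(4),((p-c)@y).round(4))
p=atz(t,261/6+279.5,239/6+169.5,.037);print("pot top",p, tri(t,(261/6+279.5,239/6+169.5),s,(228/5+309.5,426/5+149.5)))
E
```

```text
tall [ 0.6138 -0.2743] tray xy -0.0001 0.0317
short [ 0.5503 -0.299 ] tray xy -0.0015 -0.0364
pot top [ 0.58339502 -0.00642868  0.037     ] (array([ 0.58243932, -0.0065077 ,  0.03465504]), np.float64(0.0027582369488176267))
```

```bash
python3 -c "
from station import order
print(order.sign_off())"
```

```text
the job is handed in; nothing more can be done
None
```

All five things are put away and released, and the job was handed in at about 34 s of the 120 s. No verdict is reported, so this rests on my last pictures.

| Item | Where it is | Last check |
|---|---|---|
| Steel handpiece | Lane nearer the arm's start side (−y) | Across both rails, about 0 to 1 mm off lane centre in the top picture, angle about 3°, mid about 6 to 10 mm short of rest centre (32 mm allowed) |
| Blue handpiece | Other lane (+y) | Across both rails, about 1 mm off lane centre at the near rail in the top picture, angle about as small |
| Tall vial | Larger bay | Tray x 0 mm, y +31.7 mm (14.5 to 47.5 allowed), upright |
| Short vial | Smaller bay | Tray x −1.5 mm, y −36.4 mm (−49.5 to −28.5 allowed), upright |
| Cream pot | Square tray | About 3 mm off my measured tray centre, lid top at 35 mm against an expected 37, flat |

- **Single-view vials:** the arm hid the vial tray from the top camera at the end. The vial positions therefore come from the side view only, corrected by the offset I saw between the cameras earlier.
- **Wrist limit:** the last joint reached its −3.03 rad limit while turning for the steel handpiece. I turned back and grasped it the other way round.
- **Steriliser knob:** the steel handpiece's tip came close to the steriliser knob, so I moved it back about 9 mm before lowering it. The wrist force there stayed near zero.

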